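# Strainer off the sprung-keeper hook and onto the bowl

## Robot

A 6-joint arm with a two-finger parallel gripper is mounted at the origin on the work surface. World frame = base frame: x ahead of the robot, y to its left, z up, the work surface at z = 0. Lengths are in mm, angles in rad, forces in N, time in s.
With the tool pointing down it reaches from about 275 to 725 mm from the base axis. Payload 5.6 kg.
Tool frame: the origin (TCP) lies at the very end of the fingers, on their centre line; the grasp point (between the pads) lies 19 mm behind it; z points along the fingers, x is the direction in which the jaws open and shut, and the axes are right-handed (so a half turn about z gives the same grasp; the last joint's range is limited). The gripper opens to 85 mm and grips with 20 to 120 N. Pads are 22 mm wide; open, the fingers measure 114 mm over their backs; the gripper's body (76 mm by 85 mm) begins 54 mm behind the grasp point. The pads swing forward as they close: fully open they stand 13 mm farther back than shut.
Start: joints at [-1.031, 0.255, 0.108, 0, -1.424, -0.285], TCP at [138.649, -532.231, 231.283] pointing down, gripper open.
Joint ranges: [-2.95, 2.95], [-1.21, 1.97], [-1.09, 1.5], [-2.87, 1.71], [-2.94, -0.07], [-3.05, 3.05]. Speed limits (rad/s): [2.57, 2.57, 3.14, 3.14, 3.14, 3.14].

## Interface

Orientations are given as a unit quaternion [w, x, y, z].
In Python, from plant import arm gives the robot as it stands.
- The arm moves only by the shell command python3 -m crank 'ROWS' [FORCE]. ROWS is JSON, a list of rows, each a list of 5 numbers: the shift along the tool's x, y, z in cm, then the turn about the tool's z in rad, then the gripper command: -1 is fully open, 1 is shut, values between are in proportion. A call has 1 to 8 rows; each row shifts and turns the commanded pose from where the row before left it, along the tool's axes as they then stand; what a row does not reach is not made up. A row lasts 1/12 s, in which the tool goes at most 41.7 mm and 7.16 degrees, less where a joint would pass 70% of its speed; a pose out of reach is approached as far as the arm can. A call is refused whole if a number of a shift passes 4.17 or a number of a turn 0.125, either way. A call with a gripper value outside its range is refused whole. The fingers move at their own pace and stop on an object; FORCE is the grip in N (left out, the last holds). Time passes only in rows, so rows that do not move let the fingers close. It gives the time, the measured TCP pose, the force and the opening at its end, in the units of the state.
- arm.state(): the state, without advancing time (a new reading comes with each control period).
- arm.snapshot(name): name is "scene" or "top" or "wrist"; returns a dict with "img" (420x560x3 uint8, red, green, blue), "z_map" (420x560 float32, mm along the optical axis (not along the pixel's ray), 0 where there is no reading), "fx", "fy", "cx", "cy" (pixels), "dist_coeffs" ([k1, k2, p1, p2, k3] as OpenCV has them; the pictures are not rectified), "rvec" (rotation vector, rad) and "tvec" (3), from world to camera coordinates, as OpenCV has them. Camera axes: x right, y down, z forward; pixel columns grow to the right and rows downward; lengths in mm; the calibration is good to about 2 mm. A picture is of the moment at which its call begins.
- arm.job_done(): hands the job in, once; it reports no verdict.
The state is a dict: "clock": time; "joints": joint angles; "joint_vel": joint speeds; "tau": joint torques, N m; "position": TCP position; "eef_rot": TCP orientation; "wrist_force": force on the tool from outside, world axes, zero at the start; "wrist_torque": the same for the moment, N m; "gripper_width": finger opening in mm.
Only numpy, scipy, OpenCV 4.12 (cv2) and the standard library are available. Lean on these libraries where they do the work, as an engineer would, in place of code of your own. Each camera call takes 0.05 s, during which the arm holds its last target.

## Task

Take the steel strainer down from the hanging stand and seat it on the glass bowl, ready for pressing oranges: press the hook's sprung keeper down with a finger and, while it is down, draw the strainer off the free end of the hook without forcing anything. Set the strainer gently into the bowl so that its rim rests level on the glass, let go of it, and leave everything else on the table where it is.

Things in the scene. Friction and masses are not known exactly. Their poses are not given: they have to be found in the camera images.
- stand: Hanging stand, fixed: round cast base (170 mm across, 14 mm high, centred 30 mm along +x), a 12 mm upright 88 mm along +x, and at its top a hook arm from the upright along -x (towards the robot at yaw 0). Origin on the table below the place where the strainer hangs, z up. The arm is thin and springy: it sinks several mm under a finger's pressure; how far is not given and must be felt.
- hook_seat (a point): Point on the hook's flat top where the strainer's eye rests, 200 to 208 mm above the table; x along the hook from its tip to the upright, z up. The hook's end rises up to 0.08 rad when idle and is level under a finger. It is a straight channel 14 mm wide and high, from 40 mm behind to 47 mm before this point (-x, free end, no upturn). A 30 mm wide lug 7 mm behind it, 4 mm lower than the top, stops the eye.
- strainer: Perforated steel basket, 0.2 to 0.45 kg, hanging on the hook by the eye in its handle. Origin at the centre of its underside, z up, x parallel to the hook. 100 mm across above, 80 below, 40 deep; flat rim 144 mm across, 3 mm thick. A rigid arch of 6 mm wire rises from the rim at y = +-64 mm (in the plane x = 0) to the handle strap.
- strainer_eye (a point): Middle of the upper edge of the eye, 150 mm above the strainer's origin; hanging, it lies at hook_seat within 4 mm. The eye is 22 mm wide, 18 high, in a flat upright strap 6 mm thick (x) and 34 wide (y), solid for 45 mm above the eye: grip its flat faces there. It passes the keeper only if that is flush within 1 mm or so, then holds it down itself; else it jams. Stand and keeper bear 15 N from fingers.
- strainer_rim (a point): Centre of the underside of the strainer's flat rim, 40 mm above its origin. Pulled against hook or keeper, the strainer may load them with up to 20 N.
- bowl: Round glass bowl standing open on the table, loose, 0.5 kg, 128 mm across the rim outside, 120 mm inside, 75 mm high, wall 4 mm. Origin at the centre of its underside, z up. It bears 30 N, no more.
- bowl_rim (a point): Centre of the bowl's mouth at rim height, 75 mm above its underside.
- spoon: Bamboo spoon 250 mm long lying on the table, a bystander. Origin on the table near its middle.
- tumbler: Empty green glass tumbler, 68 mm across, 100 mm high, a bystander. Origin under its centre.
- box: Lidded plastic food container 158 x 118 x 75 mm, a bystander. Origin under its centre.
- plates: Two stacked pale orange melamine plates, 200 mm across, 26 mm high together, a bystander. Origin under its centre.
- half_a: Orange half lying cut side down, 74 mm across, 37 mm high, a bystander. Origin under its centre.
- half_b: Another orange half like it, a bystander.
- jar: Closed jar 72 mm across, 105 mm high, a bystander. Origin under its centre.
- keeper_pivot (a point): Hinge of the sprung keeper, 32 mm before hook_seat: a 5 mm wide tongue in the channel's slot, like an umbrella's catch. From here it rises backwards to a free end 8 mm before hook_seat and 10 mm above the channel, barring the eye. Pushing the end down takes 2 N at first, 6 N when flush (12 N if pressed 12 mm nearer the hinge), then the finger rests on the channel; released it springs up.
Things that resemble listed ones, but are neither listed nor needed, are in the scene too. What is shaped like the bowl but green is not meant.

How it is judged (in metres and radians):
On the way, in this order (a step that is already met when the one before it is completed fails the run):
1. the fingers press on the hook's keeper while the strainer hangs behind it (contact force between the fingers and stand above 4 N and x of strainer_eye in the frame of stand above -0.012 m), for 0.1 s.
2. the strainer is drawn clear of the hook's free end (x of strainer_eye in the frame of stand below -0.055 m), for 0.1 s.
At the end, for the whole second after the job is handed in: The strainer sits in the glass bowl: its rim lies on the bowl's rim (within 3 mm of height, tilt under 0.06 rad, centres within 11 mm), the bowl stands upright on the table, and the strainer is released and at rest (horizontal distance between strainer_rim and bowl_rim below 0.011 m and z of strainer_rim in the frame of bowl_rim between -0.003 and 0.003 m and angle between each of strainer, bowl's own z axis and vertical below 0.06 rad and height (world z) of bowl below 0.01 m and linear speed of strainer below 0.02 m/s and contact force between the fingers and strainer below 0.1 N); the robot touches nothing.
It fails at once if the fingers load the stand or its keeper with more than 15 N (contact force between the fingers and stand above 15 N).
It fails at once if the strainer is forced against the hook or keeper with more than 20 N (contact force between strainer and stand above 20 N).
It fails at once if the glass bowl is loaded by strainer or fingers with more than 30 N (contact force between any of strainer, the fingers and bowl above 30 N).
It fails at once if a bystander is shifted by more than 20 mm (distance of any of spoon, tumbler, box, plates, half_a, half_b, jar from where it was at the start of the episode above 0.02 m).
It fails at once if the bowl is pushed more than 30 mm (distance of bowl from where it was at the start of the episode above 0.03 m).
It also fails if it takes over 72 s, if anything falls off the work surface, if the arm or the gripper's body presses on something with over 40 N, if the wrist force passes 120 N, or if a joint passes its speed limit or range.

## Working session

There is one attempt and no reset: what is moved stays moved. The work goes in short steps, Python scripts to look and compute and a shell command to move; the robot and the scene stay as the last step left them, time stands still between calls to the robot, and variables do not carry over. Pictures are saved under pics/ and viewed, and the job is handed in when it is done.

```bash
ls; mkdir -p pics; python3 - <<'E'
from plant import arm
import cv2,numpy as np
print(arm.state())
for n in ("scene","top","wrist"):
    s=arm.snapshot(n); np.savez(f"pics/{n}0.npz",**s)
    cv2.imwrite(f"pics/{n}0.png",s["img"][:,:,::-1]); print(n,s["fx"],s["fy"],s["cx"],s["cy"],s["dist_coeffs"],s["rvec"],s["tvec"])
E
```

```text
pics
{'clock': 0.0, 'joints': array([-1.03142232e+00,  2.55774759e-01,  1.06981402e-01, -4.80042037e-04,
       -1.42392202e+00, -2.84600816e-01]), 'joint_vel': array([-9.13936812e-04,  9.52305027e-04, -2.30069330e-04, -1.69549978e-04,
       -2.42677929e-05, -4.31464831e-04]), 'tau': array([-1.86952170e-04, -3.86635208e+01,  2.37939334e+01,  5.36524102e+00,
       -6.14610952e-03,  1.04989052e-06]), 'position': array([ 138.53980443, -531.73663822,  230.37120683]), 'eef_rot': array([-8.06797621e-04,  6.11572470e-01,  7.91187801e-01,  5.71070622e-04]), 'wrist_force': array([-0.3630769 , -0.52097293, -0.33235349]), 'wrist_torque': array([ 0.00587772,  0.02636572, -0.02675913]), 'gripper_width': 85.49492100859092}
scene 462.3002466632303 462.3002466632303 278.3644804470996 206.45407469768185 [0.05116072 0.         0.         0.         0.        ] [ 0.65232661  2.45308734 -1.35537551] [ 496.91603737  -14.94661604 1715.49890795]
top 384.1977481088703 384.1977481088703 282.11870352051164 211.34272159560055 [0.02091752 0.         0.         0.         0.        ] [ 2.21392191 -2.14825135  0.09239794] [ -31.49899564  568.88194204 1072.38807293]
wrist 367.58249399600385 367.58249399600385 284.2748512209795 206.98939179052718 [-0.04577755  0.          0.          0.          0.        ] [-1.80831894 -2.33577818 -0.33028198] [549.19751774 -36.35623172 378.53040932]
```

View pics/scene0.png

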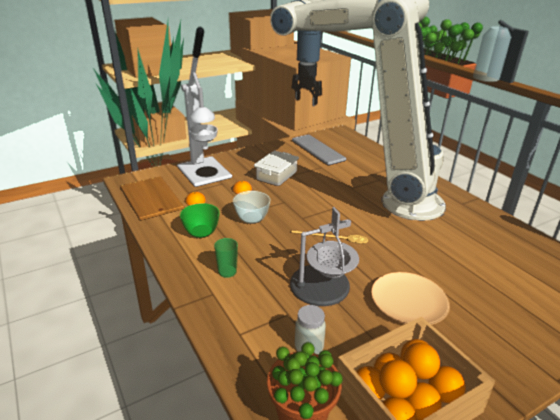

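View pics/top0.png

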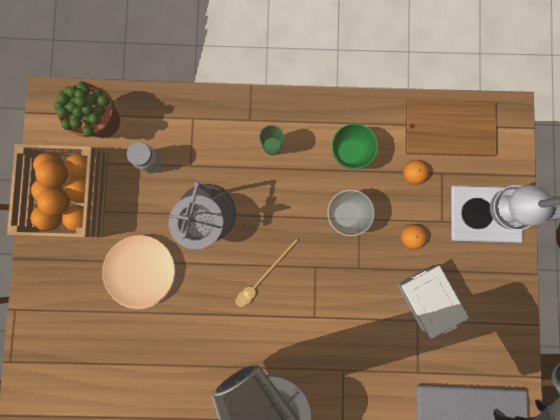

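View pics/wrist0.png

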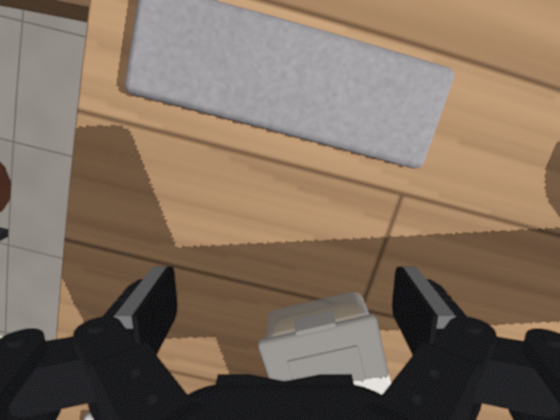

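The top view shows two bowl shapes: clear glass at (351,213) and green at (355,147). The clear one fits the description. The stand and strainer are at about (202,215). Next I'll take enlarged crops and compute positions.

```bash
cat > h.py <<'E'
import numpy as np,cv2
def load(n): return dict(np.load(f"pics/{n}.npz"))
def K(s): return np.array([[s["fx"],0,s["cx"]],[0,s["fy"],s["cy"]],[0,0,1.]])
def Rt(s): return cv2.Rodrigues(np.float64(s["rvec"]))[0],np.float64(s["tvec"]).ravel()
def ray(s,uv):
    p=cv2.undistortPoints(np.float64(uv).reshape(-1,1,2),K(s),np.float64(s["dist_coeffs"])).reshape(-1,2)
    return np.c_[p,np.ones(len(p))]
def dep(s,uv):  # world by depth
    uv=np.array(uv).reshape(-1,2); R,t=Rt(s); z=s["z_map"][uv[:,1].astype(int),uv[:,0].astype(int)]
    return (ray(s,uv)*z[:,None]-t)@R
def onz(s,uv,h): # intersection with plane z=h
    R,t=Rt(s); d=ray(s,uv)@R; o=-R.T@t
    return o+d*((h-o[2])/d[:,2])[:,None]
def cloud(s):
    v,u=np.nonzero(s["z_map"]>0); return dep(s,np.c_[u,v]),np.c_[u,v]
def proj(s,P): return cv2.projectPoints(np.float64(P).reshape(-1,1,3),np.float64(s["rvec"]),np.float64(s["tvec"]),K(s),np.float64(s["dist_coeffs"]))[0].reshape(-1,2)
def crop(s,x0,y0,x1,y1,k,name): cv2.imwrite(f"pics/{name}.png",cv2.resize(s["img"][y0:y1,x0:x1,::-1],None,fx=k,fy=k,interpolation=cv2.INTER_CUBIC))
E
python3 - <<'E'
from h import *
t=load("top0"); s=load("scene0")
crop(t,150,165,270,255,6,"c1"); crop(s,275,195,375,310,5,"c2"); crop(t,310,110,450,260,4,"c3")
for s,n in((t,"top"),(s,"scene")):
    P,uv=cloud(s)
    # high things near stand
    print(n)
    m=(P[:,2]>120)&(P[:,0]>350)&(P[:,0]<800)&(P[:,1]>50)&(P[:,1]<400)
    for q,w in zip(P[m][::4],uv[m][::4]): print(q.round(),w) 
E
```

```text
top
[620. 196. 196.] [196 182]
[617. 197. 198.] [195 183]
[617. 188. 199.] [199 183]
[615. 192. 198.] [197 184]
[617. 186. 184.] [201 184]
[613. 189. 193.] [199 185]
[620. 188. 152.] [203 185]
[610. 190. 197.] [198 186]
[615. 187. 168.] [202 186]
[608. 195. 195.] [196 187]
[612. 188. 173.] [201 187]
[618. 187. 130.] [205 187]
[606. 190. 196.] [198 188]
[612. 187. 151.] [203 188]
[602. 194. 201.] [196 189]
[610. 191. 145.] [202 189]
[600. 199. 198.] [194 190]
[610. 192. 126.] [203 190]
[598. 194. 199.] [196 191]
[596. 194. 199.] [196 192]
[593. 196. 201.] [195 193]
[590. 195. 202.] [195 194]
[588. 195. 201.] [195 195]
[586. 195. 201.] [195 196]
[583. 198. 200.] [194 197]
[581. 197. 201.] [194 198]
[578. 198. 199.] [194 199]
[576. 198. 199.] [194 200]
[573. 197. 201.] [194 201]
[571. 203. 197.] [192 202]
[569. 205. 197.] [191 203]
[565. 212. 208.] [187 204]
[567. 206. 194.] [191 204]
[567. 196. 196.] [195 204]
[563. 206. 202.] [190 205]
[564. 196. 205.] [194 205]
[560. 207. 208.] [189 206]
[561. 198. 205.] [193 206]
[558. 207. 208.] [189 207]
[559. 198. 203.] [193 207]
[556. 208. 210.]
[... 5931 characters left out ...]
622. 195. 164.] [301 243]
[540. 250. 170.] [339 243]
[617. 198. 161.] [303 244]
[536. 254. 167.] [341 244]
[614. 198. 156.] [304 245]
[621. 199. 156.] [302 246]
[537. 256. 163.] [341 246]
[613. 197. 149.] [304 247]
[622. 200. 151.] [302 248]
[540. 261. 160.] [341 248]
[616. 198. 144.] [303 249]
[535. 259. 154.] [342 249]
[616. 202. 143.] [304 250]
[621. 200. 141.] [302 251]
[539. 265. 154.] [342 251]
[615. 197. 132.] [303 252]
[620. 190. 127.] [300 253]
[615. 201. 132.] [304 253]
[621. 197. 128.] [301 254]
[542. 265. 144.] [341 254]
[621. 196. 124.] [301 255]
[540. 268. 143.] [342 255]
[543. 271. 142.] [342 256]
[542. 271. 135.] [342 258]
[541. 271. 128.] [342 260]
[545. 276. 127.] [342 262]
```

View pics/c1.png

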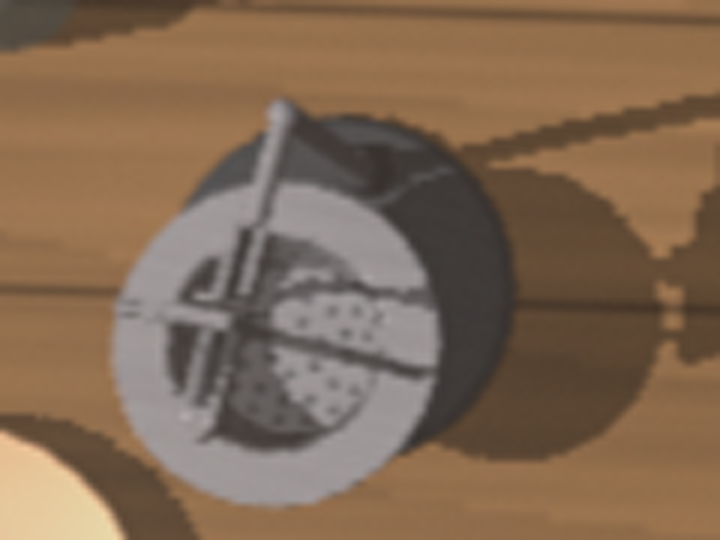

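View pics/c2.png

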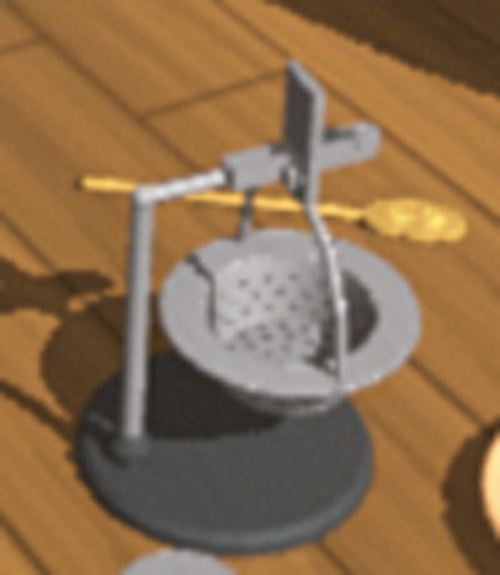

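View pics/c3.png

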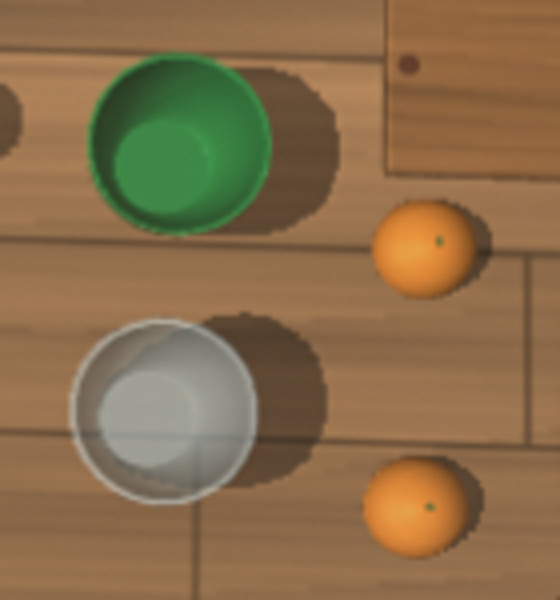

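```bash
python3 - <<'E'
from h import *
t=load("top0"); s=load("scene0"); w=load("wrist0")
print("bowl",onz(t,[(350.8,212.6)],75))
R,tt=Rt(w); print("cam c",-R.T@tt,"axis",R[2],"xaxis",R[0])
for n,s in(("t",t),("s",s)):
    P,uv=cloud(s)
    m=(P[:,2]>120)&(P[:,0]>350)&(P[:,0]<800)&(P[:,1]>50)&(P[:,1]<400)
    Q=P[m]
    st=Q[(Q[:,2]>222)&(abs(Q[:,0]-532)<15)]; print(n,"strap mean",st.mean(0),st.max(0),st.min(0))
    q=Q[(Q[:,2]>(203 if n=="t" else 203))&(Q[:,2]<220)&(Q[:,0]<522)]; print("front ch",q.mean(0),len(q),q.min(0)[:2])
    q=Q[(Q[:,2]>190)&(Q[:,2]<215)&(Q[:,0]>575)&(Q[:,0]<606)]; print("arm",q.mean(0),len(q))
    q=Q[(Q[:,2]<180)&(Q[:,0]>608)]; print("upright",q.mean(0))
E
```

```text
bowl [[ 567.56854646 -200.82670691   75.        ]]
cam c [  70.63834032 -549.75392737  372.83482143] axis [ 0.26658626  0.07092936 -0.96119758] xaxis [-0.25075775  0.96804803  0.0018877 ]
t strap mean [530.69664475 210.50751468 247.79197021] [537.6828689 231.8171417 256.2449822] [525.55023728 195.38801097 223.41285436]
front ch [504.18676308 216.40777381 210.22281342] 103 [484.55267249 205.28142917]
arm [590.58235144 196.58692241 198.86768481] 52
upright [613.42553392 188.45139369 149.8996194 ]
s strap mean [533.14535319 216.57055908 238.63847952] [538.26528992 233.31610965 251.77613119] [526.55081286 194.01473092 222.95212852]
front ch [501.68914372 219.94620638 206.23869167] 45 [487.02857889 210.12209683]
arm [588.70184789 201.22691857 193.85448645] 30
upright [617.92018568 197.30939145 150.54962524]
```

```bash
python3 -m crank '[[0,0,-3,-0.125,-1],[0,0,-3,-0.125,-1],[0,0,-3,-0.125,-1],[0,0,-3,-0.125,-1],[0,0,0,-0.125,-1],[0,0,0,-0.125,-1],[0,0,0,-0.125,-1],[0,0,0,-0.125,-1]]'
```

```text
clock: 0.82
position: [138.7, -532.1, 351.0]
eef_rot: [-0.0, 0.154, 0.988, 0.0]
wrist_force: [-1.6, 0.7, -0.7]
gripper_width: 85.1
```

```bash
python3 -m crank '[[0,0,0,-0.072,-1],[0,0,0,-0.072,-1],[-1.25,3.85,0,0,-1],[-1.25,3.85,0,0,-1],[-1.25,3.85,0,0,-1],[-1.25,3.85,0,0,-1],[-1.25,3.85,0,0,-1],[-1.25,3.85,0,0,-1]]'; python3 -m crank '[[-1.25,3.85,0,0,-1],[-1.25,3.85,0,0,-1],[-1.25,3.85,0,0,-1],[-1.25,3.85,0,0,-1],[-1.25,3.85,0,0,-1],[-1.25,3.85,0,0,-1],[-1.25,3.85,0,0,-1],[-1.25,3.85,0,0,-1]]'
```

```text
clock: 1.48
position: [252.2, -315.6, 351.0]
eef_rot: [-0.0, 0.086, 0.996, 0.0]
wrist_force: [1.6, -0.1, 0.7]
gripper_width: 85.3
clock: 2.15
position: [403.5, -29.0, 351.4]
eef_rot: [0.0, 0.086, 0.996, 0.0]
wrist_force: [1.1, -0.9, -0.2]
gripper_width: 85.3
```

```bash
python3 -m crank '[[-1.14,3.6,0,0,-1],[-1.14,3.6,0,0,-1],[-1.14,3.6,0,0,-1],[-1.14,3.6,0,0,-1],[-1.14,3.6,0,0,-1],[-1.14,3.6,0,0,-1],[-1.14,3.6,0,0,-1],[0,0,0,0,-1]]'; python3 - <<'E'
from plant import arm
from h import *
s=arm.snapshot("wrist"); np.savez("pics/wrist1.npz",**s); crop(s,0,0,560,420,1.4,"wrist1"); print(arm.state()["position"])
E
```

```text
clock: 2.82
position: [526.3, 208.6, 346.8]
eef_rot: [-0.003, 0.084, 0.996, -0.001]
wrist_force: [-1.1, -0.7, -3.3]
gripper_width: 85.3
[525.5941436  206.3404201  347.90173283]
```

View pics/wrist1.png

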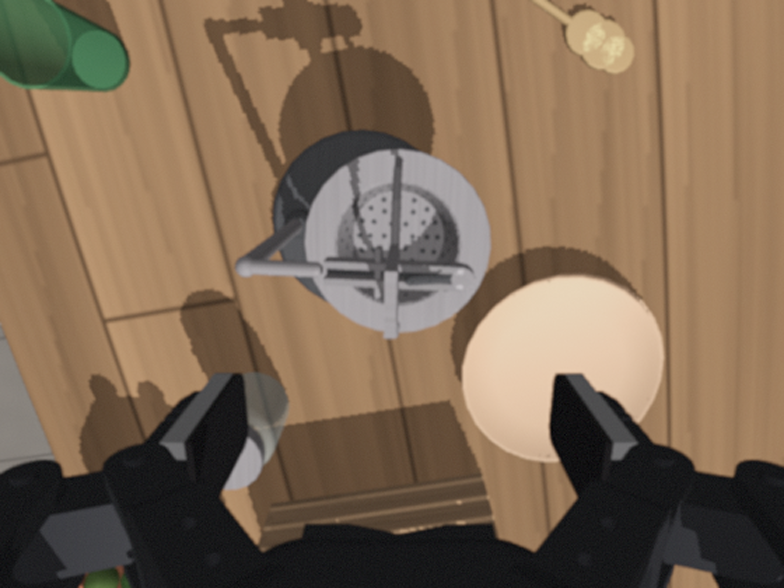

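```bash
python3 - <<'E'
from h import *
s=load("wrist1"); crop(s,160,170,350,250,4.2,"c4"); 
E
```

```text
(no output)
```

View pics/c4.png

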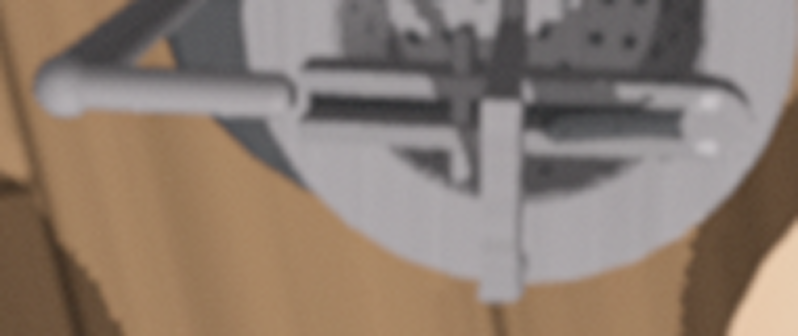

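```bash
python3 - <<'E'
from h import *
s=load("wrist1")
f=lambda x,y:((x+.5)/4.2-.5+160,(y+.5)/4.2-.5+170)
def pr(l,c,h): print(l,onz(s,[f(*c)],h)[0].round(1))
for h in (203,207): pr("left mid",(305,108),h); 
for h in (206,210): pr("tip",(748,120),h)
pr("upright top",(65,88),203)
for c in [(482,110),(520,110),(480,298),(522,298),(480,240),(522,240)]: pr("strap",c,252)
pr("keeper hinge?",(685,122),206);pr("keeper left",(545,125),206)
# depth on strap
P,uv=cloud(s)
m=(P[:,2]>120)&(P[:,0]>450)&(P[:,0]<650)
Q=P[m]; st=Q[Q[:,2]>235]; print("strap",st.mean(0),st.min(0),st.max(0),np.percentile(st[:,2],95))
for a,b in((490,500),(500,510),(510,520),(540,550),(550,560),(560,567)):
    q=Q[(Q[:,0]>a)&(Q[:,0]<b)&(Q[:,2]>190)&(Q[:,2]<230)]; print(a,b,len(q),np.median(q,0),np.percentile(q[:,2],85))
E
```

```text
left mid [566.8 203.5 203. ]
left mid [566.1 202.6 207. ]
tip [484.  219.4 206. ]
tip [484.4 218.3 210. ]
upright top [611.2 191.8 203. ]
strap [530.4 197.7 252. ]
strap [524.5 198.7 252. ]
strap [536.4 228.9 252. ]
strap [529.6 230.1 252. ]
strap [534.6 219.  252. ]
strap [527.9 220.2 252. ]
keeper hinge? [495.9 217.8 206. ]
keeper left [522.1 213.8 206. ]
strap [526.23565741 199.4245687  413.11238284] [452.49028048 183.14078891 235.27676579] [601.17998269 231.70499022 442.19977562] 436.6235035213766
490 500 259 [495.13388933 216.27249524 207.63911291] 208.5038077946546
500 510 269 [504.97844939 213.44115445 207.14701027] 210.00492326768145
510 520 266 [515.05249699 211.42108337 206.54876112] 213.88329795658393
540 550 269 [544.63036031 209.1807452  203.2843201 ] 204.77655074370827
550 560 245 [555.06595268 206.56549896 201.67033706] 204.05401997692388
560 567 168 [563.39682907 204.9959499  202.4632773 ] 203.5821896399651
```

```bash
python3 -m crank '[[-0.39,0.55,0,0.018,0.29],[0,0,1.5,0,0.29],[0,0,1.5,0,0.29],[0,0,1.5,0,0.29],[0,0,1,0,0.29],[0,0,0,0,0.29],[0,0,0,0,0.29],[0,0,0,0,0.29]]'; python3 - <<'E'
from plant import arm
from h import *
print(arm.state()["position"],arm.state()["eef_rot"],arm.state()["wrist_force"])
s=arm.snapshot("wrist"); np.savez("pics/wrist2.npz",**s); crop(s,0,0,560,420,1.4,"wrist2")
E
```

```text
clock: 3.53
position: [530.2, 207.8, 297.8]
eef_rot: [0.001, 0.095, 0.995, 0.001]
wrist_force: [0.3, 1.2, 1.1]
gripper_width: 30.5
[530.21561615 207.76117024 297.80620263] [1.02770275e-03 9.53335867e-02 9.95444714e-01 5.22705405e-04] [0.28231351 1.17458317 1.09213062]
```

View pics/wrist2.png

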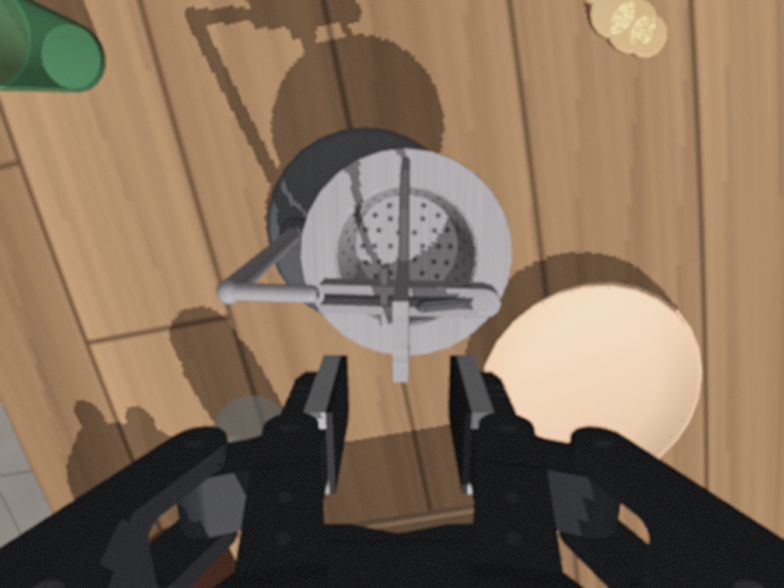

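```bash
python3 - <<'E'
from h import *
s=load("wrist2"); crop(s,200,190,370,310,4.6,"c5")
p=np.array([530.2,207.8,0])
print((proj(s,[p+[0,0,z] for z in(298,252,206)])-[200,190]+.5)*4.6-.5)
E
```

```text
[[388.38076176 385.23480164]
 [389.2641374  210.3970065 ]
 [389.82898046  98.55637467]]
```

View pics/c5.png

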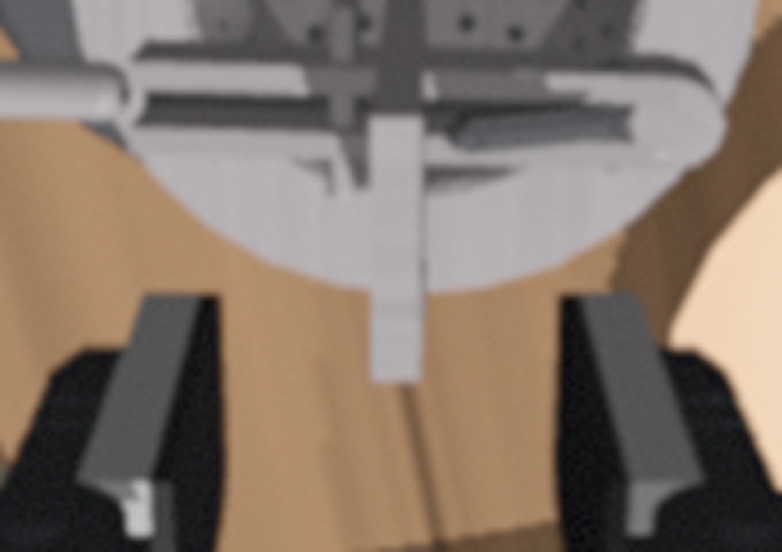

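```bash
python3 -m crank '[[0,0.28,0.6,0,0.6],[0,0,0.8,0,0.6],[0,0,0.8,0,0.6],[0,0,0.8,0,0.6],[0,0,0.8,0,0.6],[0,0,0.8,0,0.6],[0,0,0.8,0,0.6],[0,0,0,0,0.6]]'; python3 - <<'E'
from plant import arm
from h import *
print(arm.state()["position"],arm.state()["eef_rot"],arm.state()["wrist_force"])
for n in("wrist","scene"):
  s=arm.snapshot(n); np.savez(f"pics/{n}3.npz",**s)
  if n=="wrist": crop(s,190,180,380,320,4.2,n+"3")
  else: crop(s,285,160,385,260,6,n+"3")
E
```

```text
clock: 4.25
position: [529.5, 210.7, 240.0]
eef_rot: [-0.002, 0.095, 0.995, -0.001]
wrist_force: [-0.2, 0.1, -0.1]
gripper_width: 17.3
[529.52592898 210.69175299 239.99895832] [-1.51527479e-03  9.49266315e-02  9.95482760e-01 -8.44122943e-04] [-0.20730854  0.07367763 -0.07935418]
```

View pics/wrist3.png

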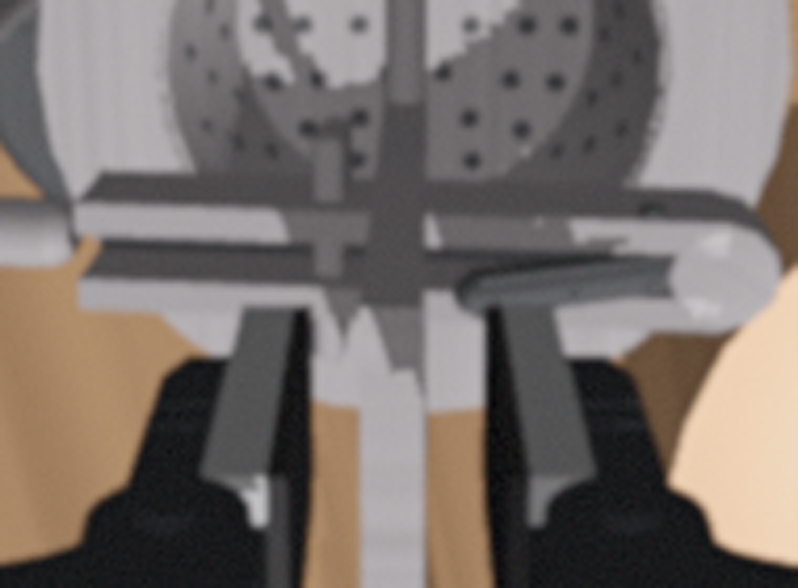

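View pics/scene3.png

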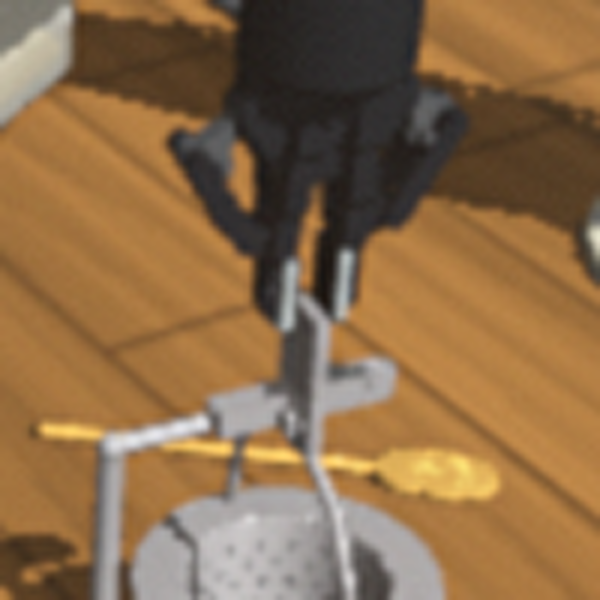

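```bash
python3 -m crank '[[-0.03,0,0,0,0.76],[0,0,0.5,0,0.76],[0,0,0.5,0,0.76],[0,0,0.5,0,0.76],[0,0,0.4,0,0.76],[0,0,0.2,0,0.76],[0,0,0,0,0.76]]'; python3 - <<'E'
from plant import arm
from h import *
print(arm.state()["position"],arm.state()["eef_rot"],arm.state()["wrist_force"])
for n in("wrist","scene"):
  s=arm.snapshot(n); np.savez(f"pics/{n}4.npz",**s)
  if n=="wrist": crop(s,190,180,380,320,4.2,n+"4")
  else: crop(s,285,160,385,260,6,n+"4")
E
```

```text
clock: 4.93
position: [530.4, 210.8, 220.5]
eef_rot: [-0.0, 0.095, 0.995, -0.0]
wrist_force: [0.0, -0.1, 0.8]
gripper_width: 10.3
[530.40171647 210.77675152 220.51762535] [-4.97905075e-04  9.48819001e-02  9.95488339e-01 -3.79214746e-04] [ 0.03520822 -0.09388476  0.75880687]
```

View pics/wrist4.png

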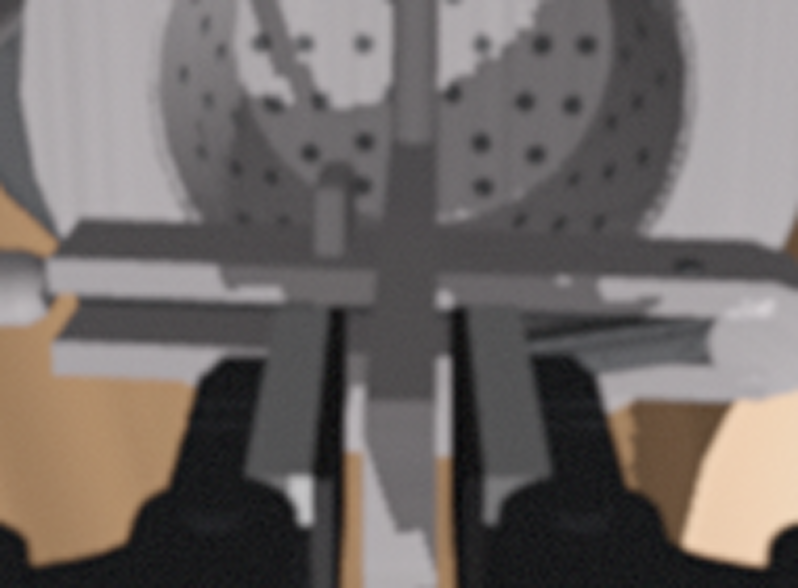

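View pics/scene4.png

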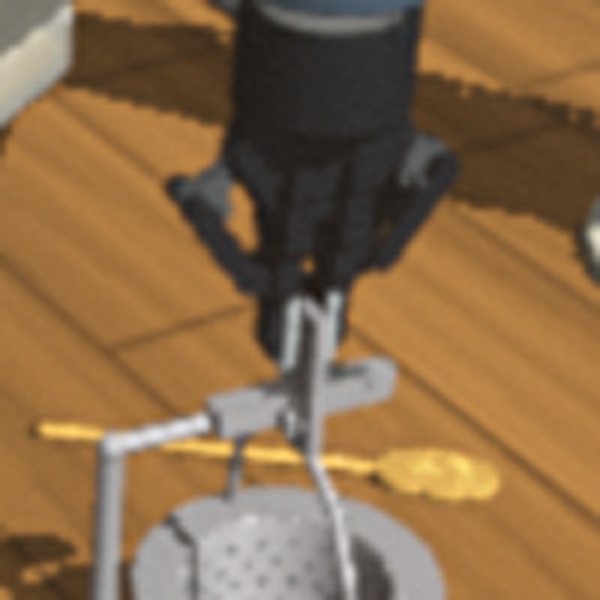

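```bash
for i in 1 2 3; do :; done; python3 -m crank '[[0,0,0.15,0,0.76],[0,0,0.15,0,0.76],[0,0,0.1,0,0.76],[0,0,0,0,0.76]]'; python3 -m crank '[[0,0,0.2,0,0.76],[0,0,0,0,0.76]]';python3 -m crank '[[0,0,0.2,0,0.76],[0,0,0,0,0.76]]'
```

```text
clock: 5.37
position: [530.6, 210.9, 217.0]
eef_rot: [-0.0, 0.095, 0.995, -0.0]
wrist_force: [-0.6, -0.2, 1.1]
gripper_width: 10.2
clock: 5.53
position: [530.6, 210.9, 215.2]
eef_rot: [-0.0, 0.095, 0.995, 0.0]
wrist_force: [-0.5, 0.9, 2.2]
gripper_width: 10.2
clock: 5.7
position: [530.7, 210.9, 213.3]
eef_rot: [0.0, 0.095, 0.995, 0.0]
wrist_force: [-0.2, 0.7, 1.8]
gripper_width: 10.6
```

```bash
python3 -m crank '[[0,0,0.2,0,0.76],[0,0,0,0,0.76]]';python3 -m crank '[[0,0,0.2,0,0.76],[0,0,0,0,0.76]]';python3 -m crank '[[0,0,0.2,0,0.76],[0,0,0,0,0.76]]'
```

```text
clock: 5.87
position: [530.9, 210.9, 211.4]
eef_rot: [0.0, 0.095, 0.995, 0.0]
wrist_force: [-0.4, 0.1, 2.4]
gripper_width: 10.2
clock: 6.03
position: [531.0, 210.9, 209.5]
eef_rot: [0.0, 0.095, 0.995, 0.0]
wrist_force: [0.6, 0.4, 3.7]
gripper_width: 10.2
clock: 6.2
position: [531.1, 210.9, 207.6]
eef_rot: [0.001, 0.095, 0.995, 0.0]
wrist_force: [0.5, 0.4, 4.1]
gripper_width: 10.2
```

```bash
python3 -m crank '[[0,0,0.15,0,0.76],[0,0,0,0,0.76]]';python3 -m crank '[[0,0,0.15,0,0.76],[0,0,0,0,0.76]]';python3 -m crank '[[0,0,0.1,0,0.76],[0,0,0,0,0.76]]'
```

```text
clock: 6.37
position: [531.2, 210.9, 206.3]
eef_rot: [0.001, 0.095, 0.995, 0.0]
wrist_force: [0.5, -1.0, 5.8]
gripper_width: 10.5
clock: 6.53
position: [531.4, 210.9, 205.0]
eef_rot: [0.001, 0.095, 0.995, 0.0]
wrist_force: [0.9, -1.1, 5.4]
gripper_width: 10.2
clock: 6.7
position: [531.5, 210.9, 204.2]
eef_rot: [0.001, 0.095, 0.995, 0.0]
wrist_force: [0.8, -0.2, 6.3]
gripper_width: 9.7
```

```bash
python3 -m crank '[[0,0,0.1,0,0.76],[0,0,0,0,0.76]]';python3 -m crank '[[0,0,0.1,0,0.76],[0,0,0,0,0.76]]'; python3 - <<'E'
from plant import arm
from h import *
for n in("wrist","scene"):
  s=arm.snapshot(n); np.savez(f"pics/{n}5.npz",**s)
  print(arm.state()["position"],arm.state()["wrist_force"])
  if n=="wrist": crop(s,190,180,380,320,4.2,n+"5")
  else: crop(s,285,160,385,260,6,n+"5")
E
```

```text
clock: 6.87
position: [531.6, 210.9, 203.2]
eef_rot: [0.001, 0.095, 0.995, 0.0]
wrist_force: [0.0, -0.9, 6.0]
gripper_width: 10.5
clock: 7.03
position: [531.7, 210.8, 202.3]
eef_rot: [0.001, 0.095, 0.995, 0.0]
wrist_force: [1.3, -1.0, 6.5]
gripper_width: 10.1
[531.70629196 210.84598575 202.37548307] [ 1.61558048 -0.93784903  7.01596242]
[531.72658627 210.84649009 202.44455568] [ 0.70453905 -0.50669382  5.29444298]
```

View pics/wrist5.png

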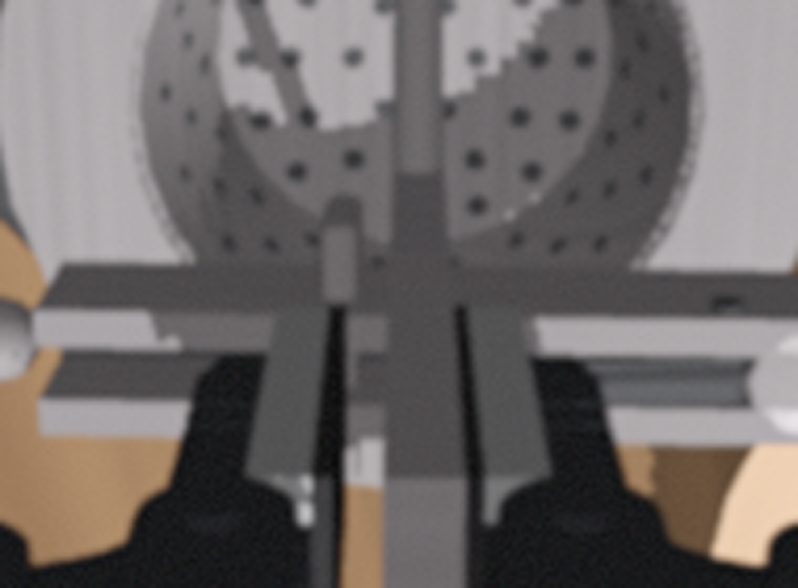

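View pics/scene5.png

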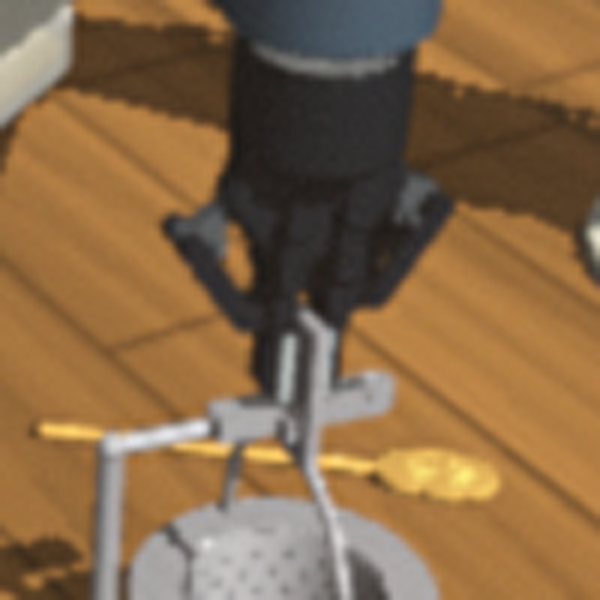

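```bash
python3 -m crank '[[0.08,0,0.1,0,0.76],[0,0,0,0,0.76],[0,0,0,0,0.76]]';python3 -m crank '[[0,0,0.1,0,0.76],[0,0,0,0,0.76]]'; python3 -m crank '[[0,0,0.1,0,0.76],[0,0,0,0,0.76]]'
```

```text
clock: 7.38
position: [531.4, 211.1, 201.6]
eef_rot: [0.002, 0.095, 0.995, 0.0]
wrist_force: [2.6, -1.6, 5.1]
gripper_width: 10.2
clock: 7.55
position: [531.4, 211.1, 200.6]
eef_rot: [0.002, 0.095, 0.995, 0.0]
wrist_force: [2.6, -0.7, 7.0]
gripper_width: 10.2
clock: 7.72
position: [531.3, 211.1, 199.8]
eef_rot: [0.002, 0.095, 0.995, 0.0]
wrist_force: [1.7, -0.9, 8.5]
gripper_width: 10.2
```

```bash
python3 -m crank '[[0,0,0.1,0,0.76],[0,0,0,0,0.76],[0,0,0,0,0.76]]'; python3 - <<'E'
from plant import arm
from h import *
for n in("wrist","scene"):
  s=arm.snapshot(n); np.savez(f"pics/{n}6.npz",**s)
  print(arm.state()["position"],arm.state()["wrist_force"])
  if n=="wrist": crop(s,190,180,380,320,4.2,n+"6")
  else: crop(s,310,200,360,250,12,n+"6")
E
```

```text
clock: 7.97
position: [531.3, 211.1, 199.2]
eef_rot: [0.002, 0.095, 0.995, 0.001]
wrist_force: [0.9, -0.3, 9.6]
gripper_width: 10.3
[531.33823025 211.06805619 199.26531409] [ 1.12951117 -0.34478884  9.53563404]
[531.35170669 211.07391207 199.28585299] [ 0.10649861 -1.06322504  9.82836993]
```

View pics/wrist6.png

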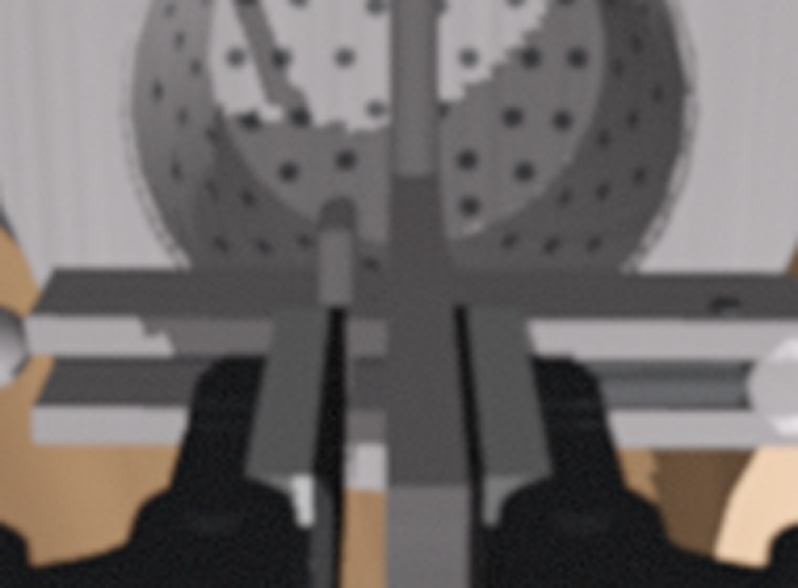

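View pics/scene6.png

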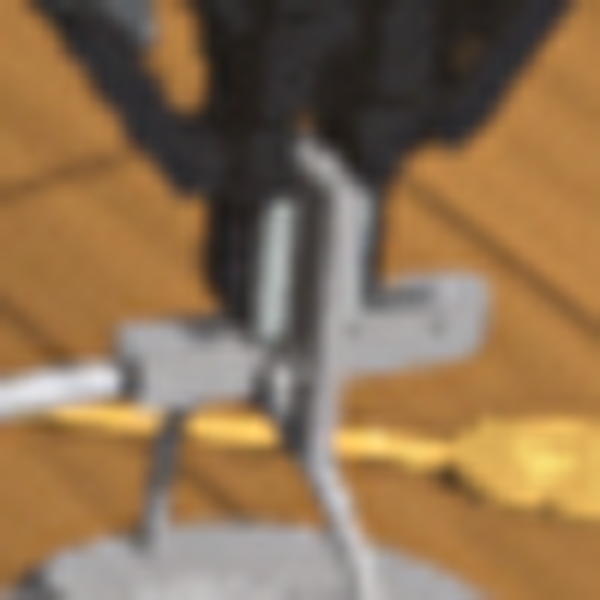

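```bash
python3 -m crank '[[0.2,0,0,0,0.76],[0,0,0,0,0.8],[0,0,0,0,0.82]]' 20; python3 -m crank '[[0,0,0,0,0.86],[0,0,0,0,0.9]]'
```

```text
clock: 8.32
position: [529.3, 211.6, 199.3]
eef_rot: [0.002, 0.095, 0.995, 0.001]
wrist_force: [0.9, -1.1, 8.6]
gripper_width: 8.0
clock: 8.48
position: [529.3, 211.7, 199.2]
eef_rot: [0.002, 0.095, 0.996, 0.001]
wrist_force: [0.3, -0.8, 9.9]
gripper_width: 5.4
```

```bash
python3 -m crank '[[0,0,0,0,1],[0,0,0,0,1],[0,0,0,0,1]]' 35; python3 - <<'E'
from plant import arm
from h import *
s=arm.snapshot("wrist");crop(s,190,180,380,320,4.2,"wrist7"); print(arm.state()["wrist_force"],arm.state()["wrist_torque"])
E
```

```text
clock: 8.73
position: [529.3, 211.7, 199.2]
eef_rot: [0.002, 0.095, 0.996, 0.001]
wrist_force: [0.3, -0.4, 9.4]
gripper_width: 5.6
[ 0.15129848 -1.01039172  8.69348066] [-0.11870704 -0.17779131  0.01082001]
```

View pics/wrist7.png

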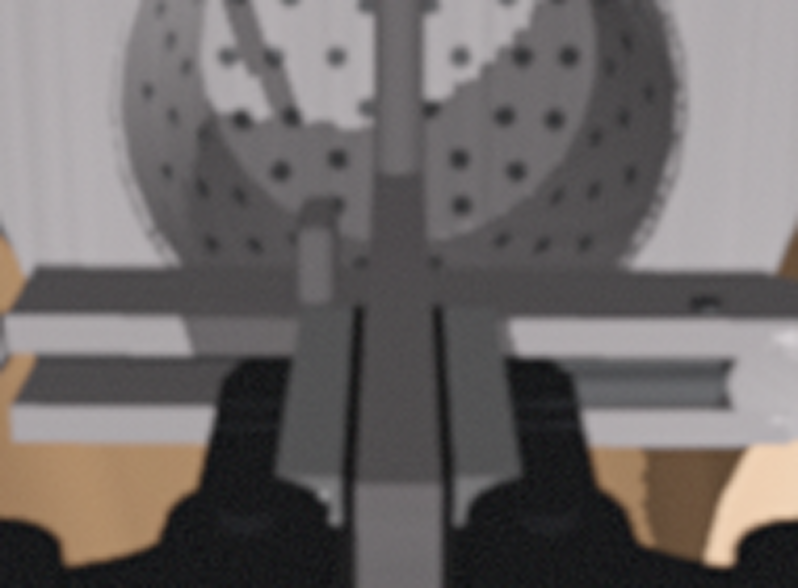

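```bash
python3 -m crank '[[0.1,0,0,0,1],[0.1,0,0,0,1],[0,0,0,0,1]]';python3 -m crank '[[0.1,0,0,0,1],[0.1,0,0,0,1],[0,0,0,0,1]]'
```

```text
clock: 9.03
position: [528.5, 211.9, 199.6]
eef_rot: [0.003, 0.095, 0.995, 0.001]
wrist_force: [3.6, -0.8, 7.8]
gripper_width: 5.6
clock: 9.28
position: [526.6, 212.3, 199.6]
eef_rot: [0.003, 0.095, 0.995, 0.001]
wrist_force: [5.2, -1.2, 7.5]
gripper_width: 5.2
```

```bash
python3 -m crank '[[0,0,0.1,0,1],[0.1,0,0,0,1],[0,0,0,0,1]]';python3 -m crank '[[0.1,0,0.05,0,1],[0.1,0,0,0,1],[0,0,0,0,1]]'
```

```text
clock: 9.53
position: [526.0, 212.5, 199.0]
eef_rot: [0.004, 0.095, 0.995, 0.001]
wrist_force: [4.9, -1.9, 9.0]
gripper_width: 5.4
clock: 9.78
position: [523.9, 213.0, 198.5]
eef_rot: [0.004, 0.095, 0.995, 0.001]
wrist_force: [3.8, -0.7, 8.9]
gripper_width: 5.7
```

```bash
python3 -m crank '[[0.1,0,0.05,0,1],[0.1,0,0,0,1],[0,0,0,0,1]]';python3 -m crank '[[0.1,0,0,0,1],[0.1,0,0,0,1],[0,0,0,0,1]]'; python3 - <<'E'
from plant import arm
from h import *
s=arm.snapshot("wrist");crop(s,190,180,380,320,4.2,"wrist8"); print(arm.state()["wrist_force"],arm.state()["wrist_torque"])
s=arm.snapshot("scene");crop(s,310,200,360,250,12,"scene8")
E
```

```text
clock: 10.03
position: [522.0, 213.4, 198.2]
eef_rot: [0.004, 0.095, 0.995, 0.001]
wrist_force: [4.0, -0.7, 10.0]
gripper_width: 5.4
clock: 10.28
position: [520.0, 213.8, 198.1]
eef_rot: [0.004, 0.095, 0.995, 0.001]
wrist_force: [4.1, -0.4, 9.3]
gripper_width: 5.7
[ 4.79147382 -1.20468098  9.43768403] [-3.03505359e-01 -1.57232918e+00  1.46876612e-03]
```

View pics/wrist8.png

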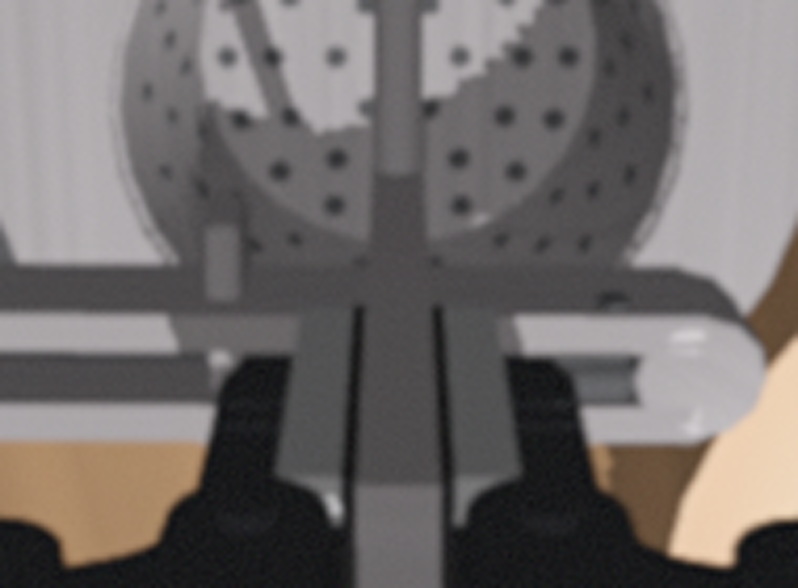

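View pics/scene8.png

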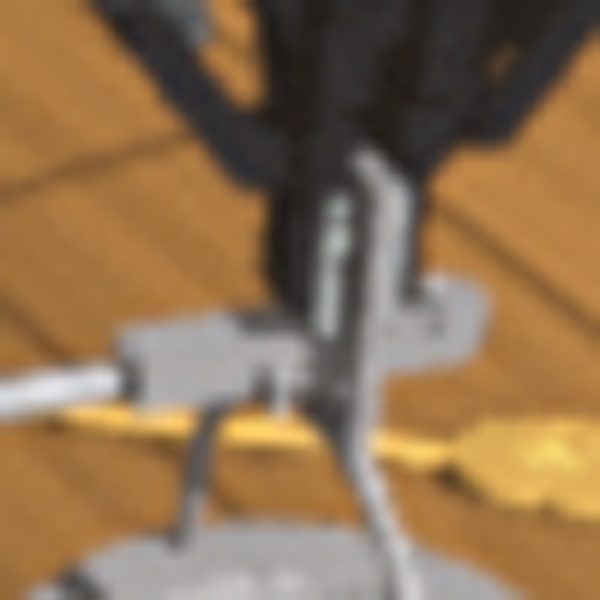

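```bash
python3 -m crank '[[0.13,0,0,0,1],[0.13,0,0,0,1],[0.13,0,0,0,1],[0,0,0,0,1]]';python3 -m crank '[[0.13,0,0,0,1],[0.13,0,0,0,1],[0.13,0,0,0,1],[0,0,0,0,1]]'
```

```text
clock: 10.72
position: [516.1, 214.6, 198.0]
eef_rot: [0.004, 0.095, 0.995, 0.001]
wrist_force: [5.0, 0.3, 8.8]
gripper_width: 5.5
clock: 11.05
position: [512.2, 215.4, 198.0]
eef_rot: [0.004, 0.095, 0.996, 0.001]
wrist_force: [4.6, -0.5, 9.5]
gripper_width: 5.5
```

```bash
python3 -m crank '[[0.13,0,-0.05,0,1],[0.15,0,-0.05,0,1],[0.15,0,0,0,1],[0,0,0,0,1]]';python3 -m crank '[[0.15,0,0,0,1],[0.15,0,0,0,1],[0.15,0,0,0,1],[0,0,0,0,1]]';  python3 - <<'E'
from plant import arm
from h import *
s=arm.snapshot("wrist");crop(s,190,180,380,320,4.2,"wrist9"); print(arm.state()["wrist_force"],arm.state()["wrist_torque"])
s=arm.snapshot("scene");crop(s,310,200,360,250,12,"scene9")
E
```

```text
clock: 11.38
position: [507.5, 216.2, 198.5]
eef_rot: [0.003, 0.095, 0.995, 0.001]
wrist_force: [3.5, -1.0, 7.6]
gripper_width: 5.9
clock: 11.72
position: [503.2, 217.0, 198.6]
eef_rot: [0.003, 0.095, 0.996, 0.001]
wrist_force: [3.7, -1.0, 8.5]
gripper_width: 5.5
[ 2.59720665 -0.28669708  7.93194158] [-0.27480144 -1.45744437 -0.00710908]
```

View pics/wrist9.png

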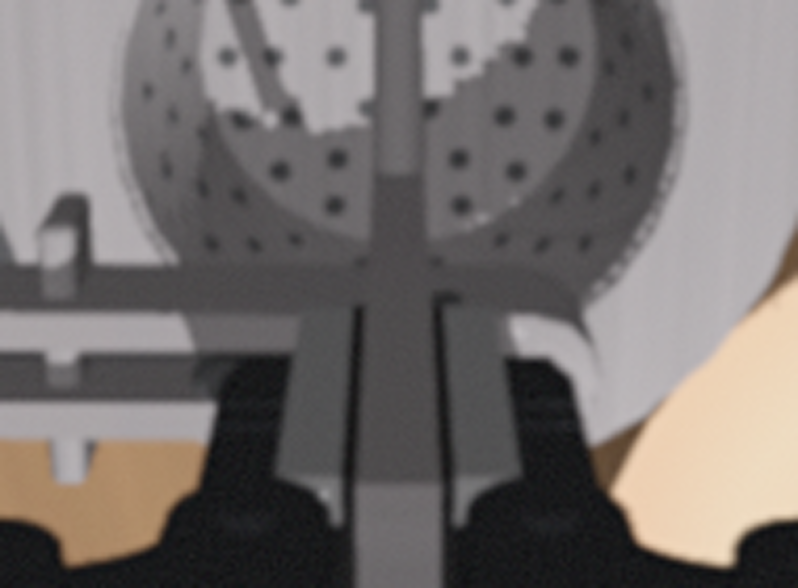

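View pics/scene9.png

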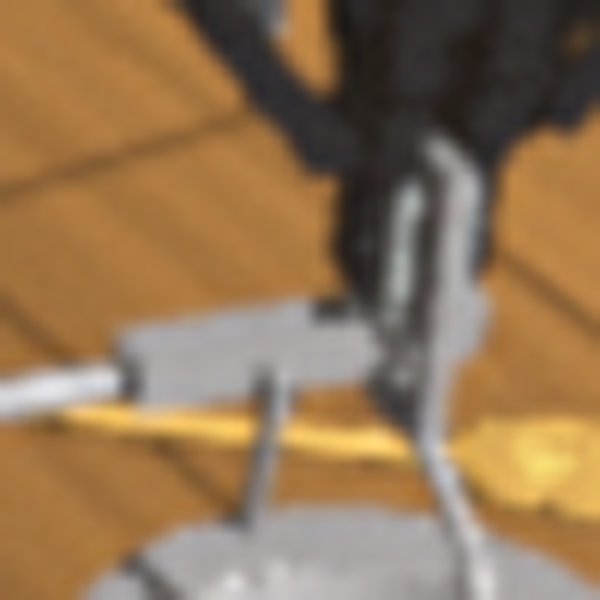

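```bash
python3 -m crank '[[0.15,0,-0.05,0,1],[0.15,0,-0.05,0,1],[0.15,0,0,0,1],[0,0,0,0,1]]';python3 -m crank '[[0.15,0,-0.05,0,1],[0.15,0,-0.05,0,1],[0.15,0,0,0,1],[0,0,0,0,1]]'
```

```text
clock: 12.15
position: [498.1, 217.9, 199.2]
eef_rot: [0.002, 0.095, 0.996, 0.001]
wrist_force: [1.9, 0.8, 8.6]
gripper_width: 5.9
clock: 12.48
position: [492.8, 218.8, 199.6]
eef_rot: [0.001, 0.095, 0.996, 0.001]
wrist_force: [1.0, 0.4, 6.3]
gripper_width: 5.5
```

```bash
python3 -m crank '[[0.15,0,-0.05,0,1],[0.15,0,-0.05,0,1],[0.15,0,0,0,1],[0,0,0,0,1]]';python3 -m crank '[[0.15,0,-0.05,0,1],[0.15,0,-0.05,0,1],[0.15,0,0,0,1],[0,0,0,0,1]]'; python3 - <<'E'
from plant import arm
from h import *
s=arm.snapshot("wrist");crop(s,190,180,380,320,4.2,"wrist10"); print(arm.state()["wrist_force"],arm.state()["wrist_torque"])
s=arm.snapshot("scene");crop(s,310,200,360,250,12,"scene10")
E
```

```text
clock: 12.82
position: [488.5, 219.5, 200.2]
eef_rot: [0.001, 0.095, 0.995, 0.001]
wrist_force: [3.8, -0.4, 4.7]
gripper_width: 5.6
clock: 13.15
position: [483.2, 220.1, 200.4]
eef_rot: [0.0, 0.095, 0.995, 0.0]
wrist_force: [2.3, 0.2, 5.3]
gripper_width: 5.7
[ 3.0034831  -0.57990336  3.74372471] [-0.1176806  -1.13362095 -0.03022927]
```

View pics/wrist10.png

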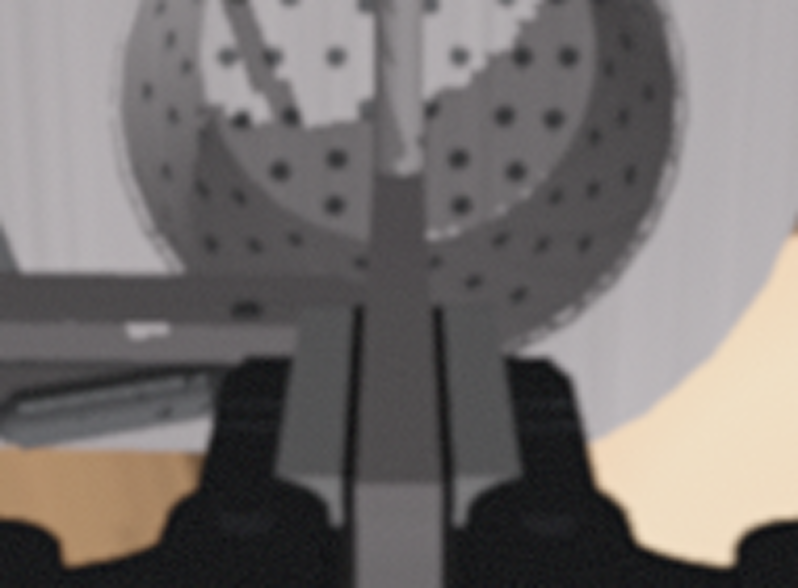

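View pics/scene10.png

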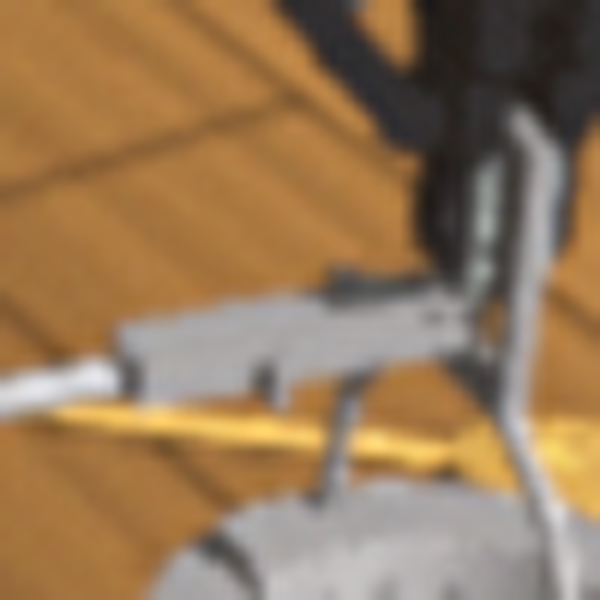

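```bash
python3 -m crank '[[0.15,0,0,0,1],[0.15,0,0,0,1],[0.15,0,0,0,1],[0.15,0,0,0,1],[0,0,0,0,1]]';python3 -m crank '[[0.15,0,0,0,1],[0.15,0,0,0,1],[0.15,0,0,0,1],[0.15,0,0,0,1],[0.15,0,0,0,1],[0,0,0,0,1]]'; python3 -m crank '[[0.3,0,0,0,1],[0.4,0,0,0,1],[0.5,0,0,0,1],[0.5,0,0,0,1],[0.5,0,0,0,1],[0,0,0,0,1]]'; python3 - <<'E'
from plant import arm
from h import *
s=arm.snapshot("wrist");crop(s,0,0,560,420,1.4,"wrist11"); print(arm.state()["wrist_force"],arm.state()["wrist_torque"])
s=arm.snapshot("scene");crop(s,290,170,390,290,5,"scene11")
E
```

```text
clock: 13.67
position: [477.0, 221.2, 200.3]
eef_rot: [-0.0, 0.095, 0.996, 0.0]
wrist_force: [4.0, -0.4, 4.6]
gripper_width: 5.2
clock: 14.17
position: [468.1, 222.5, 199.0]
eef_rot: [-0.002, 0.095, 0.995, -0.001]
wrist_force: [-0.4, -0.1, -0.6]
gripper_width: 5.8
clock: 14.67
position: [447.2, 226.9, 200.4]
eef_rot: [-0.0, 0.095, 0.996, 0.0]
wrist_force: [0.4, -0.9, -2.3]
gripper_width: 5.6
[-0.2480175   0.3087436  -1.65493366] [ 0.01310925  0.00443462 -0.01746845]
```

View pics/wrist11.png

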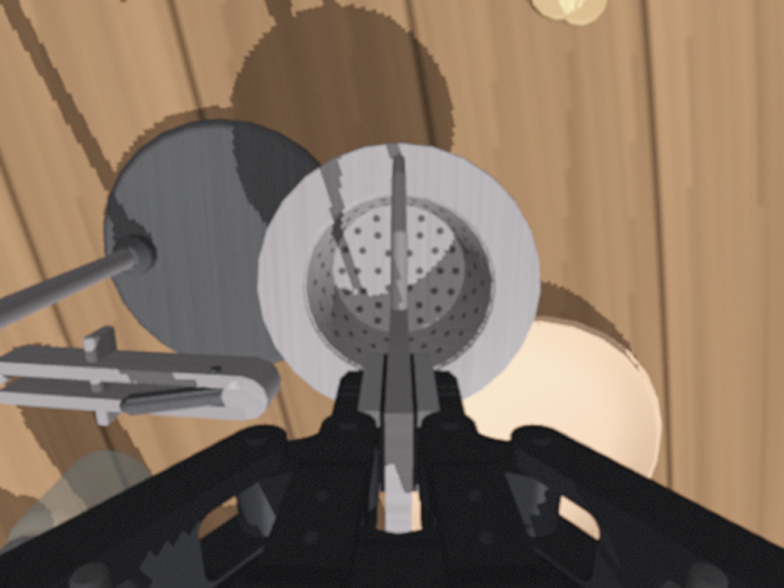

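View pics/scene11.png

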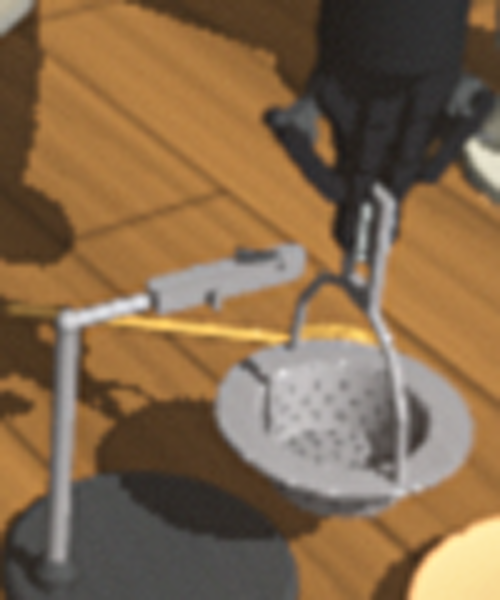

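```bash
python3 -m crank '[[0.5,0,0,0,1],[0.8,0,-0.4,0,1],[0.8,0,-0.8,0,1],[0.8,-0.4,-1,0,1],[0,-0.8,-1.2,0,1],[0,-1.2,-1.2,0,1],[0,-1.5,-1,0,1],[0,-1.8,-0.4,0,1]]'; python3 -m crank '[[0,-2,0,0,1],[0,-2,0,0,1],[0,-2,0,0,1],[-0.5,-2,0,0,1],[-1,-1.9,0,0,1],[-1.2,-1.9,0,0,1],[-1.3,-1.8,0,0,1],[-1.3,-1.8,0,0,1]]'
```

```text
clock: 15.43
position: [409.1, 175.9, 262.7]
eef_rot: [0.001, 0.094, 0.996, 0.001]
wrist_force: [0.4, 0.1, -1.8]
gripper_width: 5.5
clock: 16.1
position: [431.3, 13.1, 260.7]
eef_rot: [0.0, 0.095, 0.995, 0.0]
wrist_force: [0.7, -0.2, -2.1]
gripper_width: 5.7
```

```bash
python3 -m crank '[[-1.6,-1.9,0,0,1],[-1.9,-2,0,0,1],[-2,-2,0,0,1],[-2,-2,0,0,1],[-2,-2,0,0,1],[-1.8,-1.8,0,0,1],[-1.2,-1.2,0,0,1],[-0.8,-0.8,0,0,1]]'; python3 -m crank '[[0,0,0,0,1],[0,0,0,0,1],[0,0,0,0,1]]'; python3 - <<'E'
from plant import arm
from h import *
s=arm.snapshot("wrist");np.savez("pics/wrist12.npz",**s);crop(s,0,0,560,420,1.4,"wrist12"); print(arm.state()["position"])
s=arm.snapshot("scene");crop(s,200,120,330,240,5,"scene12"); np.savez("pics/scene12.npz",**s)
s=arm.snapshot("top");crop(s,290,150,430,270,5,"top12"); np.savez("pics/top12.npz",**s)
E
```

```text
clock: 16.77
position: [536.4, -146.9, 260.0]
eef_rot: [-0.0, 0.096, 0.995, -0.0]
wrist_force: [0.5, 0.2, -1.7]
gripper_width: 5.5
clock: 17.02
position: [536.1, -144.3, 260.6]
eef_rot: [0.0, 0.095, 0.995, 0.0]
wrist_force: [0.3, 0.4, -2.2]
gripper_width: 5.8
[ 536.16290417 -144.03545424  260.67787392]
```

View pics/wrist12.png

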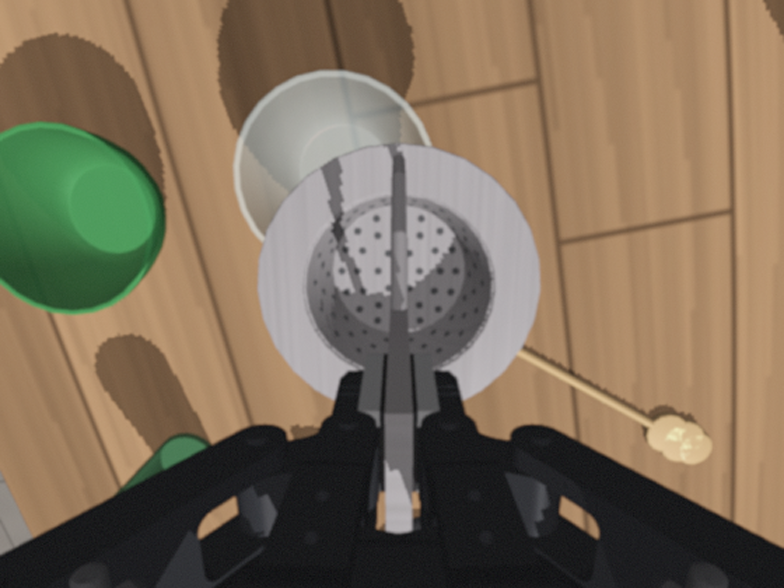

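View pics/scene12.png

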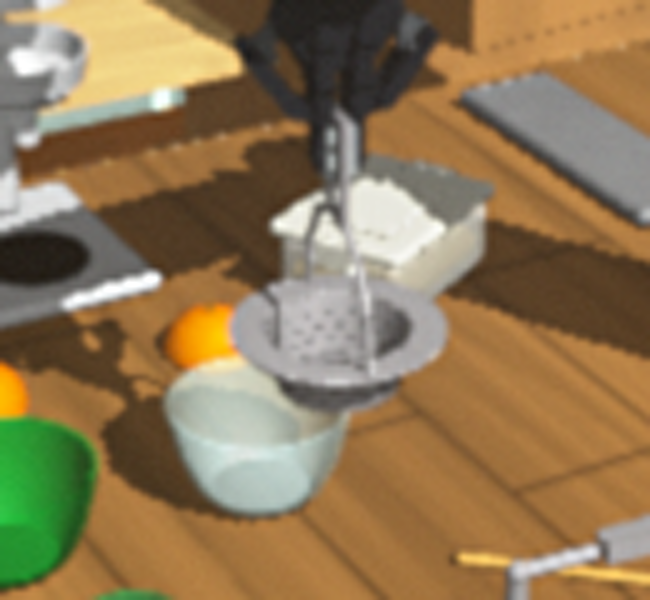

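View pics/top12.png

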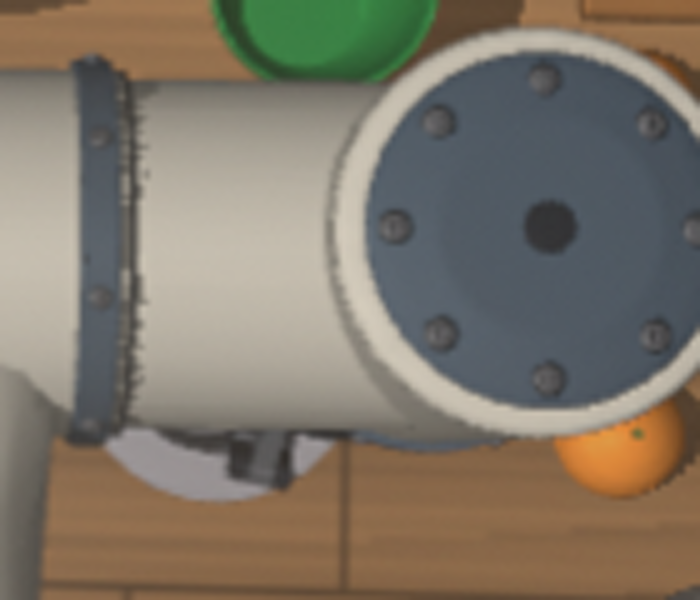

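```bash
cat >> h.py <<'E'
from scipy.optimize import least_squares
def fitcirc(s,pix,r,z,x0):
    W=onz(s,pix,z)[:,:2]
    f=lambda c: np.hypot(*(W-c[:2]).T)-r
    o=least_squares(f,x0); return o.x,f(o.x)
E
python3 - <<'E'
from h import *
s=load("wrist12"); crop(s,155,40,400,300,2.4,"c13")
im=s["img"]
# strainer rim outline by HSV-free depth: pixels with z in rim band
P,uv=cloud(s)
p=np.array([536.2,-144.0])
m=(np.hypot(*(P[:,:2]-p).T)<110)&(P[:,2]>130)&(P[:,2]<175)
rim=m&(P[:,2]>145)&(P[:,2]<158)
Q=P[rim]; print("rim z median",np.median(Q[:,2]),len(Q))
A=np.c_[Q[:,:2],np.ones(len(Q))]; c,*_=np.linalg.lstsq(A,Q[:,2],rcond=None); print("rim plane slope",c[:2],"(rad)")
for z in(150,153,156):
    pts=np.array([(258,280),(541,280),(395,144),(283,205),(515,205),(330,398),(270,340),(530,340)])/1.4
    print(z,fitcirc(s,pts,72,z,p))
b=np.array([(333,70),(235,165),(431,140),(262,240),(270,92),(398,92),(243,205)])/1.4
print("bowl",fitcirc(s,b,64,75,[567,-200]))
E
```

```text
rim z median 152.7966060949169 15650
rim plane slope [-0.00248676 -0.01084163] (rad)
150 (array([ 535.7442165 , -140.71441906]), array([ 0.5423493 ,  0.38921062,  0.85059522,  0.19156958, -0.37346434,
       -0.46133885,  1.45774172,  1.86486197]))
153 (array([ 535.52819592, -141.28291544]), array([-0.18023543, -0.56079919,  0.26410086, -0.40618713, -1.14462855,
       -1.48090022,  0.59428824,  0.78233505]))
156 (array([ 535.31168214, -141.83681067]), array([-0.89729522, -1.51160005, -0.30788929, -0.99232502, -1.90830233,
       -2.5098664 , -0.26994634, -0.30766539]))
bowl (array([ 564.13408869, -199.02010845]), array([-0.43459499,  0.15757538, -1.20814356, -0.62154208,  0.47393697,
       -0.3029467 , -1.29923445]))
```

View pics/c13.png

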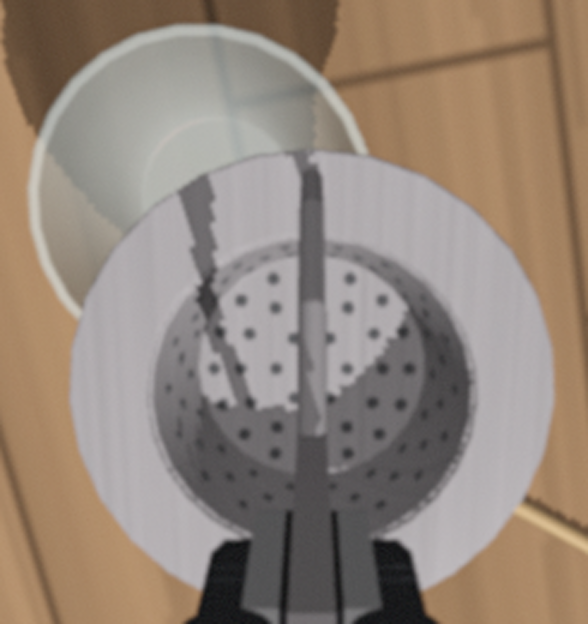

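```bash
python3 -m crank '[[-0.6,-0.8,0,0,1],[-0.9,-1.1,0.3,0,1],[-0.9,-1.1,0.5,0,1],[-0.9,-1.1,0.5,0,1],[-0.6,-0.8,0.5,0,1],[-0.2,-0.3,0.3,0,1],[0,0,0.2,0,1],[0,0,0,0,1]]'; python3 -m crank '[[0,0,0,0,1],[0,0,0,0,1]]'; python3 - <<'E'
from plant import arm
from h import *
s=arm.snapshot("wrist");np.savez("pics/wrist13.npz",**s);crop(s,100,20,470,300,2.1,"wrist13"); print(arm.state()["position"])
s=arm.snapshot("scene");crop(s,200,140,300,240,6,"scene13"); np.savez("pics/scene13.npz",**s)
E
```

```text
clock: 17.83
position: [566.9, -203.6, 236.3]
eef_rot: [-0.001, 0.095, 0.995, 0.0]
wrist_force: [-0.9, -0.4, -1.3]
gripper_width: 5.5
clock: 18.0
position: [567.2, -203.1, 237.9]
eef_rot: [0.0, 0.095, 0.996, -0.0]
wrist_force: [0.0, -0.1, -2.0]
gripper_width: 5.5
[ 567.24635415 -203.02107547  237.91704105]
```

View pics/wrist13.png

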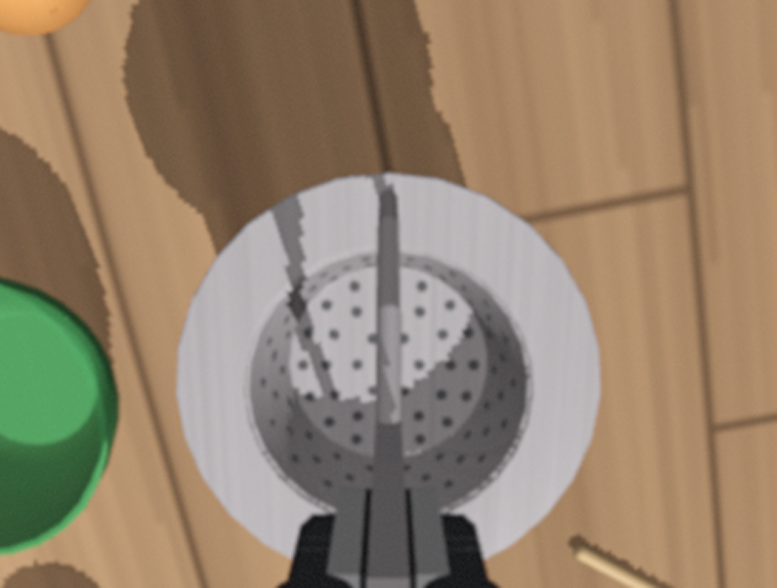

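View pics/scene13.png

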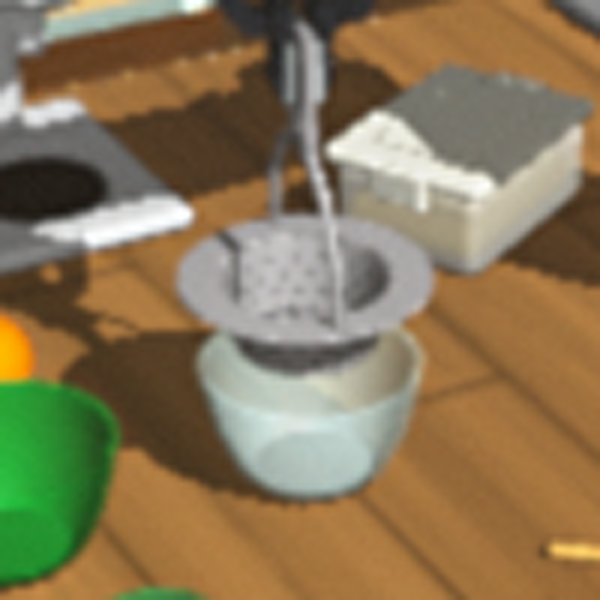

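```bash
python3 - <<'E'
from h import *
s=load("scene13")
f=lambda L:np.array([((x+.5)/6-.5+200,(y+.5)/6-.5+140) for x,y in L])
# strainer rim top z=130.5 : extremes ; bowl rim z=75
print("strainer",fitcirc(s,f([(177,278),(435,280),(300,213),(205,235),(400,233),(215,325)]),72,130,[566,-200]))
print("bowl",fitcirc(s,f([(197,357),(427,350),(205,378),(420,378)]),64,75,[566,-200]))
s0=load("scene0"); crop(s0,220,180,280,230,10,"c14")
E
```

```text
strainer (array([ 569.60877203, -198.61961965]), array([-1.33539356,  0.87614876,  0.10570978,  1.54685051, -0.51093418,
        0.93723172]))
bowl (array([ 565.7272159 , -197.89279039]), array([ 1.80865135,  1.2287416 , -0.07126761,  0.55747343]))
```

View pics/c14.png

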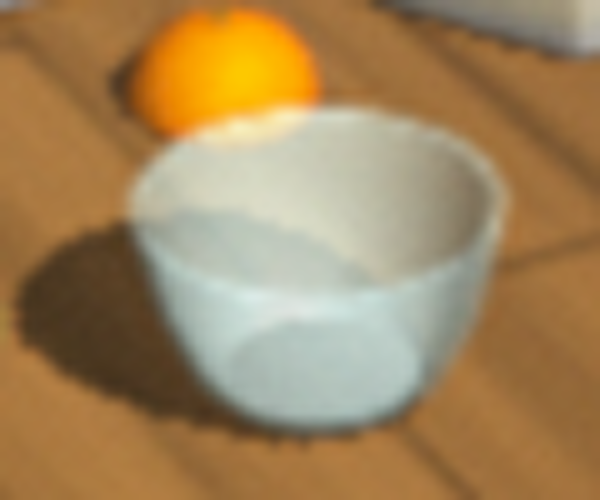

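```bash
python3 - <<'E'
from h import *
s=load("scene0")
f=lambda L:np.array([((x+.5)/10-.5+220,(y+.5)/10-.5+180) for x,y in L])
print("bowl",fitcirc(s,f([(130,205),(508,210),(318,103),(310,295),(175,140),(470,150),(190,265),(450,262)]),64,75,[566,-200]))
E
```

```text
bowl (array([ 566.75759782, -199.02679833]), array([-0.17603102,  1.39176717, -0.91831178, -0.40009386, -1.13020691,
       -3.94244923, -3.06638417, -1.61700307]))
```

```bash
python3 -m crank '[[0.25,0,0.3,0,1],[0,0,0.7,0,1],[0,0,0.7,0,1],[0,0,0.7,0,1],[0,0,0.7,0,1],[0,0,0.6,0,1],[0,0,0.4,0,1],[0,0,0.2,0,1]]'; python3 -m crank '[[0,0,0,0,1],[0,0,0,0,1]]';python3 -m crank '[[0,0,0.1,0,1],[0,0,0.1,0,1],[0,0,0,0,1]]'
```

```text
clock: 18.77
position: [564.4, -202.9, 193.3]
eef_rot: [-0.001, 0.095, 0.995, 0.0]
wrist_force: [0.1, 1.0, -2.4]
gripper_width: 5.7
clock: 18.93
position: [564.9, -203.0, 194.5]
eef_rot: [0.0, 0.095, 0.995, -0.0]
wrist_force: [0.9, 0.5, -1.9]
gripper_width: 5.5
clock: 19.18
position: [564.7, -202.9, 192.3]
eef_rot: [0.0, 0.095, 0.995, 0.0]
wrist_force: [0.5, -0.4, -2.8]
gripper_width: 5.5
```

```bash
python3 -m crank '[[0,0,0.1,0,1],[0,0,0.1,0,1],[0,0,0.1,0,1],[0,0,0,0,1]]';python3 -m crank '[[0,0,0.1,0,1],[0,0,0.05,0,1],[0,0,0,0,1]]';python3 -m crank '[[0,0,0.1,0,1],[0,0,0,0,1]]'
```

```text
clock: 19.52
position: [564.6, -202.9, 189.0]
eef_rot: [-0.0, 0.095, 0.995, 0.0]
wrist_force: [-0.1, -1.0, -1.9]
gripper_width: 5.8
clock: 19.77
position: [564.7, -202.9, 187.6]
eef_rot: [-0.0, 0.095, 0.995, 0.0]
wrist_force: [0.3, 0.1, -1.6]
gripper_width: 5.5
clock: 19.93
position: [564.7, -202.9, 186.6]
eef_rot: [-0.0, 0.095, 0.995, 0.0]
wrist_force: [-0.9, -0.3, -2.9]
gripper_width: 5.4
```

```bash
python3 -m crank '[[0,0,0.05,0,1],[0,0,0.05,0,1],[0,0,0,0,1]]';python3 -m crank '[[0,0,0.05,0,1],[0,0,0,0,1]]'; python3 -m crank '[[0,0,0.05,0,1],[0,0,0,0,1]]'
```

```text
clock: 20.18
position: [564.7, -203.0, 185.8]
eef_rot: [0.0, 0.095, 0.995, -0.0]
wrist_force: [-0.6, 0.6, -1.4]
gripper_width: 5.4
clock: 20.35
position: [564.8, -203.1, 185.7]
eef_rot: [0.0, 0.095, 0.995, -0.0]
wrist_force: [-0.5, -0.8, -0.7]
gripper_width: 5.3
clock: 20.52
position: [564.9, -203.1, 185.5]
eef_rot: [0.0, 0.095, 0.995, -0.0]
wrist_force: [-1.1, -0.7, 2.2]
gripper_width: 5.6
```

```bash
python3 - <<'E'
from plant import arm
from h import *
s=arm.snapshot("scene");crop(s,200,140,300,240,6,"scene14"); np.savez("pics/scene14.npz",**s)
E
```

```text
(no output)
```

View pics/scene14.png

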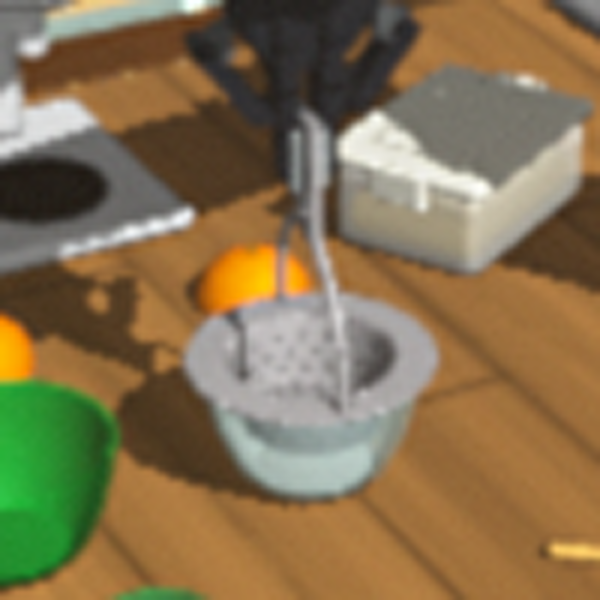

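Rim rests on the glass, well centred (scene crop: strainer rim 186–438, bowl 205–418). Releasing.

```bash
python3 -m crank '[[0,0,0,0,0.8],[0,0,0,0,0.7],[0,0,0,0,0.6],[0,0,0,0,0.5],[0,0,0,0,0.4],[0,0,0,0,0.4]]'; python3 -m crank '[[0,0,-0.3,0,0.4],[0,0,-1,0,0.4],[0,0,-1.5,0,0.4],[0,0,-2,0,0.4],[0,0,-2,0,0.4],[0,0,-2,0,0.4],[0,0,-2,0,0.4],[0,0,-2,0,0.4]]'; python3 -m crank '[[0,1,-2,0,0.4],[0,2,0,0,0.4],[0,3,0,0,0.4],[0,3,0,0,0.4],[0,3,0,0,0.4],[0,3,0,0,0.4],[0,2,0,0,0.4],[0,0,0,0,0.4]]'; python3 - <<'E'
from plant import arm
from h import *
s=arm.snapshot("wrist");np.savez("pics/wrist15.npz",**s);crop(s,0,0,560,420,1.4,"wrist15"); print(arm.state()["position"])
s=arm.snapshot("scene");crop(s,0,0,560,420,1.4,"scene15"); np.savez("pics/scene15.npz",**s)
s=arm.snapshot("top");crop(s,0,0,560,420,1.4,"top15"); np.savez("pics/top15.npz",**s)
E
```

```text
clock: 21.07
position: [564.7, -202.9, 184.7]
eef_rot: [-0.0, 0.095, 0.995, 0.0]
wrist_force: [0.0, -0.7, -0.1]
gripper_width: 25.8
clock: 21.73
position: [564.6, -203.0, 315.0]
eef_rot: [0.001, 0.095, 0.995, -0.0]
wrist_force: [-0.1, -0.2, 1.0]
gripper_width: 25.9
clock: 22.4
position: [597.3, -32.5, 333.2]
eef_rot: [0.0, 0.093, 0.996, 0.0]
wrist_force: [-0.3, -0.6, 0.2]
gripper_width: 25.6
[597.08243837 -34.22397952 333.40515283]
```

View pics/wrist15.png

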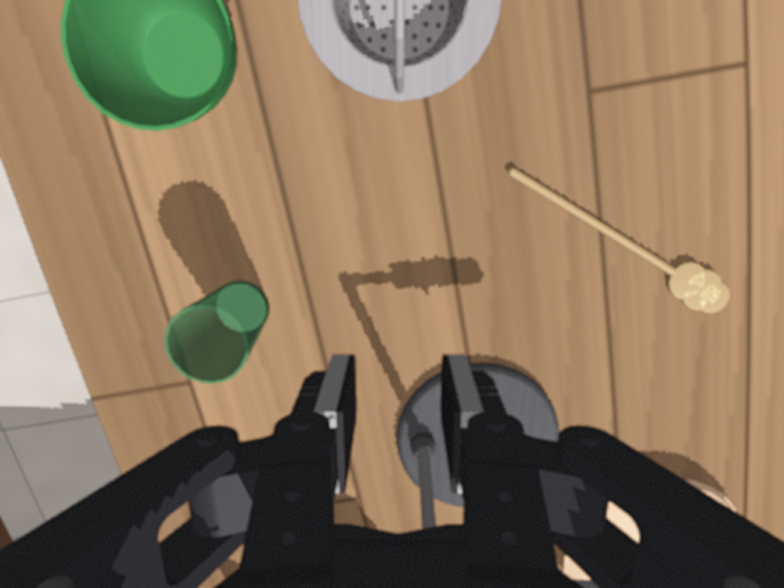

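View pics/scene15.png

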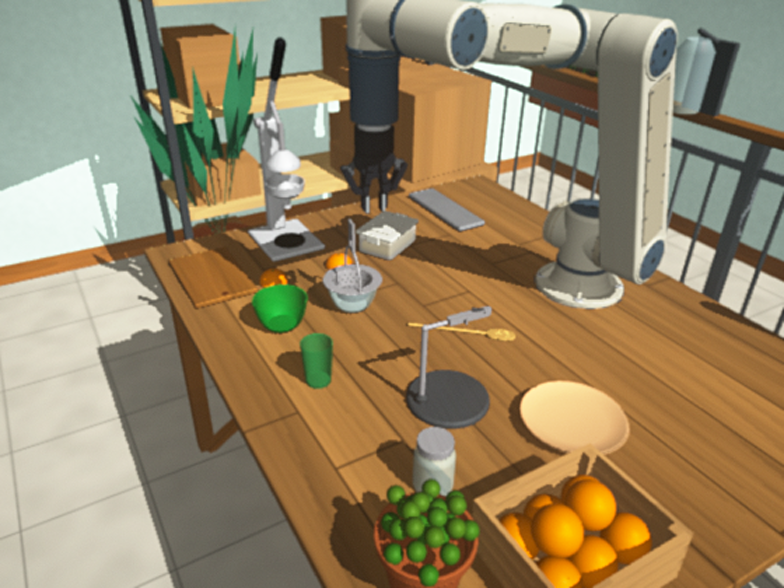

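View pics/top15.png

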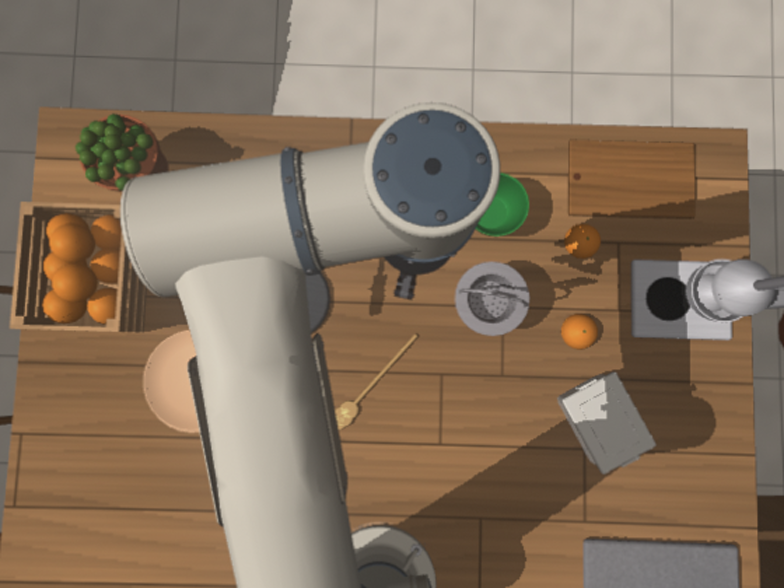

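```bash
python3 - <<'E'
from h import *
s=load("top15"); print(onz(s,np.array([(493,299.5)])/1.4,78))
P,uv=cloud(load("scene15")); 
for n in("scene15","top15"):
    P,uv=cloud(load(n)); r=np.hypot(P[:,0]-566,P[:,1]+200)
    Q=P[(r>52)&(r<68)&(P[:,2]>65)&(P[:,2]<92)]; A=np.c_[Q[:,:2],np.ones(len(Q))]
    c,*_=np.linalg.lstsq(A,Q[:,2],rcond=None); print(n,len(Q),np.median(Q[:,2]),c[:2])
E
```

```text
[[ 563.81901111 -203.97030504   78.        ]]
scene15 315 75.4707756061969 [-0.00673751 -0.01036304]
top15 790 79.7114610686381 [0.0015105  0.00174372]
```

```bash
python3 - <<'E'
from h import *
s=load("scene15"); crop(s,220,180,280,230,10,"c16"); crop(load("top15"),315,175,390,250,8,"c17")
E
```

```text
(no output)
```

View pics/c16.png

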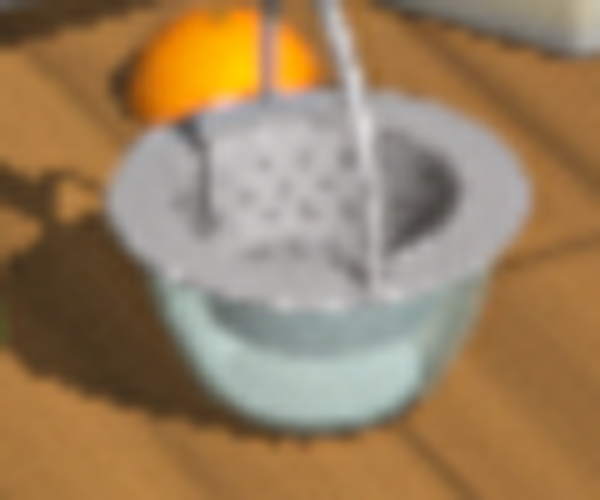

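View pics/c17.png

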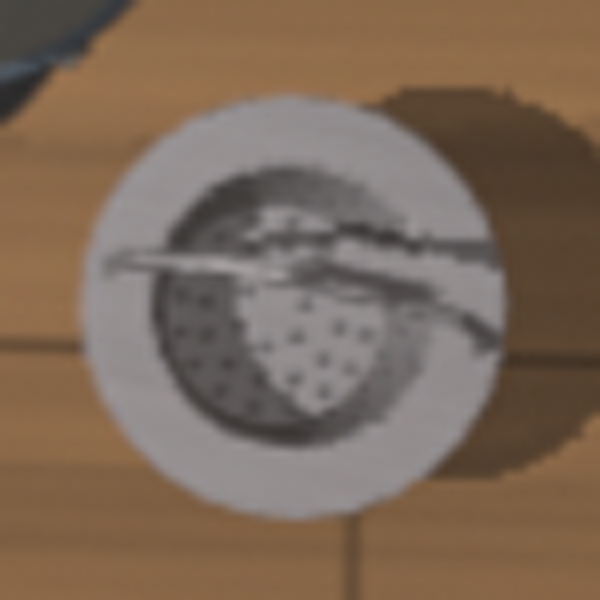

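```bash
python3 - <<'E'
from plant import arm
print(arm.state()["clock"],abs(arm.state()["joint_vel"]).max()); print(arm.job_done())
E
```

```text
22.55 0.02009256504718067
the job is handed in; nothing more can be done
None
```

The strainer is off the hook and sitting level on the clear glass bowl, released. I handed the job in at 22.6 s of the 72 s allowed; no verdict is reported.

- **Taking it down:** I straddled the strap and lowered the front finger onto the keeper until it was flush, at about 9.6 N on the wrist sensor. I then gripped the strap and drew it off along the hook. The wrist never read more than about 10 N while the finger was pressed down, and nothing jammed.
- **Setting it in the bowl:** I stopped lowering when the wrist force had changed by about 4 N from the hanging weight, then opened the fingers and moved the arm clear.
- **Final check – position:** In the top view the rim centre is about 1 mm from where the bowl's centre was at the start. My first, coarser reading of the same picture gave about 5 mm; the enlarged crop corrected it. Both are inside the 11 mm limit.
- **Final check – level and height:** The fitted slope of the rim is about 0.01 rad or less. The two cameras put the rim top at 75 and 80 mm, against 78 mm expected, which is within depth noise.
- **Other objects:** The bowl's base is at the same pixels as before, and none of the visible bystanders looks moved. I did not measure their positions one by one.

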